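# Lid the turned pots and stack the crate over them

## Robot

A 6-joint arm with a two-finger parallel gripper is mounted at the origin on the work surface. World frame = base frame: x ahead of the robot, y to its left, z up, the work surface at z = 0. Lengths are in m, angles in rad, forces in N, time in s.
With the tool pointing down it reaches from about 0.35 to 0.775 m from the base axis. Payload 7.3 kg.
Tool frame: the origin (TCP) lies midway between the tips of the shut fingers; the grasp point (between the pads) lies 19 mm behind it; z points along the fingers, y is the line along which they close (so a half turn about z gives the same grasp; the last joint's range is limited). The gripper opens to 92 mm and grips with 3 to 60 N. Pads are 19 mm wide; open, the fingers measure 130 mm over their backs; the gripper's body (75 mm by 190 mm) begins 47 mm behind the grasp point.
Start: joints at [1.091, 0.342, 1.524, -0, 1.275, -0.146], TCP at [0.172, 0.496, 0.227] pointing down, gripper open.
Joint ranges: [-2.53, 2.53], [-0.77, 2.02], [0.04, 2.7], [-1, 4.14], [0.28, 2.66], [-3.11, 3.11]. Speed limits (rad/s): [2.57, 2.57, 3.14, 3.14, 3.14, 3.14].

## Interface

Orientations are given as a rotation vector (axis times angle).
In Python, from rig import robot gives the robot as it stands. The module is installed in compiled form; this text tells all that it offers.
- The arm moves only by the tool apply_moves, never from a script. Its argument "moves" is one flat list of numbers, 7 for each row, row after row: the shift along the tool's x, y, z in m, then the turn, a rotation vector about the tool's x, y, z in degrees, then the finger opening in m, from 0 to 0.0918. In form: [dx, dy, dz, rx, ry, rz, gripper, dx, dy, dz, rx, ry, rz, gripper, ...]. A call has exactly 5 rows; each row is the pose to reach, as a shift and turn from the pose commanded when the call began, along the tool's axes at that moment; what a row does not reach only later rows make up. A row lasts 1/10 s, in which the tool goes at most 50 mm and 8.59 degrees, less where a joint would pass 70% of its speed; a pose out of reach is approached as far as the arm can. A call with a gripper value outside its range is refused whole. The fingers move at their own pace and stop on an object; "squeeze" is the grip in N (left out, the last holds). Time passes only in rows, so rows that repeat a pose let the fingers close, or fill a call up. It gives the time, the measured TCP pose, the force, the opening and the grip force at its end, in the units of the state.
- robot.get_obs(): the state, without advancing time (a new reading comes with each control period).
- robot.snapshot(name): name is "scene" or "top"; returns a dict with "pixels" (400x640x3 uint8, red, green, blue), "fx", "fy", "cx", "cy" (pixels), "cam_to_world" (4x4, takes a point from camera to world coordinates). Camera axes: x right, y down, z forward; pixel columns grow to the right and rows downward; lengths in m; the calibration is good to about 2 mm. A picture is of the moment at which its call begins. There is no depth.
- robot.job_done(): hands the job in; it is judged then, once.
The state is a dict: "time_s": time; "joint_positions": joint angles; "dq": joint speeds; "effort": joint torques, N m; "ee_pos": TCP position; "tool_rot": TCP orientation; "contact_force": force on the tool from outside, world axes, zero at the start; "ft_torque": the same for the moment, N m; "grip_width": opening from 0.0 (shut) to 1.0 (fully open); "grip_force": force on a finger pad.
Only numpy, scipy, OpenCV 4.12 (cv2) and the standard library are available. Lean on these libraries where they do the work, as an engineer would, in place of code of your own. Each camera call takes 0.05 s, during which the arm holds its last target. There are 200 camera calls.

## Task

Put every lid that is on the bench fully home on the one turned pot in the crate that it fits; the sizes differ only slightly, so find the right pot by trying. When all those lids are down, turn the empty crate half round and set it level on the crate of pots, so that it stands on the rim lugs above the lids instead of nesting down onto them. Keep the pots upright in their cells and leave everything else on the bench where it is.

Things in the scene. Friction and masses are not known exactly. Their poses are not given: they have to be found in the camera images.
- lid_p: turned lid (may be absent, as any lid): flange 64 mm across, 6 mm thick, upright round knob 20 mm across, 30 mm tall. Below, a spigot 15 mm long in two steps, 8 mm lower and 7 mm upper, whose widths differ by 4 mm from lid to lid. Origin at the middle of the spigot's underside, z up: flange at z = 15 to 21 mm, knob top 51. 80 g. Starts upright on its spigot on the bench between the crates.
- lid_q: another such lid, alike from above, same heights; lower spigot step between 26 and 38 mm across, upper step between 42 and 54 mm. Which lid fits which pot is not marked. Origin and start as lid_p.
- lid_r: another such lid, alike from above, same heights, other spigot widths. Origin and start as lid_p.
- lid_s: another such lid, alike from above, same heights, other spigot widths. Origin and start as lid_p.
- pot_1: turned pot 64 mm across, 42 mm tall, 0.2 kg, loose in a cell of the base crate. Bore in two steps: a wide upper one 8 mm deep, a narrower one below to 34 mm deep. Each lid goes home in one pot only, with 1.8 mm play in diameter: flange on the rim, lid origin 27 mm above pot origin. In other pots it stops 7 mm proud or more. Origin mid underside, z up, rim at z = 42 mm.
- pot_2: another such pot, alike outside, its bore widths differ by 4 mm. Origin as pot_1. A pot whose lid is absent stays open.
- pot_3: another such pot, alike outside, its bore widths differ by 4 mm. Origin as pot_1.
- pot_4: another such pot, alike outside, its bore widths differ by 4 mm. Origin as pot_1.
- base_crate: fixed plywood crate with the pots: 206 mm square at the rim, 182 at the base, 104 mm tall; mouth 194 mm inside. Floor 6 mm thick, lattice on it to z = 16 mm with four 68 mm cells at x, y = +-46 mm (one pot in each). Rim lugs 14 mm wide reach 16 mm inward, tops at z = 94 mm: on the +x wall at y = +-60, on the -x wall at y = +-25 mm. Origin mid underside, z up.
- top_crate: empty loose crate, same pattern, outside size and origin, 0.6 kg, upright, facing about the same way (yaw within 0.3 rad). +x end has slots and floor notches at y = +-60 mm, -x end at +-25 mm. Facing the same way it sinks past the lugs onto the lids; turned 180 degrees its floor rests on the lugs, origin 94 mm above the base crate's, 10 mm clear of the knobs; 4 mm play each way in the mouth.
- top_crate_bar (a point): middle of the top crate's carrying bar (16 mm wide, 20 mm tall, spans the crate), 82 mm above the crate's underside (bar top at 92 mm, crate rim at 104 mm); axes as the top crate: the bar runs along y and is gripped across x.
- top_crate_end (a point): middle of the lower edge of the top crate's +x end (the end with the widely spaced slots, +-60 mm), 91 mm from the crate's origin.
- wax_tin: round aluminium tin 58 mm across, 36 mm tall, at the far end of the lane of lids; not needed.
- bowl: dark turned bowl 150 mm across, 60 mm tall, upside up, on the left side of the bench; not needed.
- gouge: turning tool lying on the left side of the bench; not needed.
- mallet: mallet lying on the right side of the bench; not needed.
- sanding_drum: upright sanding drum 60 mm across, 90 mm tall, on the right; not needed.
- oil: amber oil bottle 60 mm across, 110 mm tall, at the back; not needed.
- offcut: wooden offcut 50 x 90 x 35 mm at the back of the lane; not needed.
- brush: brush lying at the back; not needed.
Things that resemble listed ones, but are neither listed nor needed, are in the scene too. What is shaped like the lid_r but blue is not meant.

How it is judged:
By the outcome, as a careful person would: the job done as asked, in the order asked, and still so for the second after the job is handed in, with the robot touching nothing.
Of lid_p, lid_q, lid_r, lid_s only 3 to 4 are there at a start; the rules pass over those that are not, and their reading is None.
At some moment in a run one of lid_p, lid_q, lid_r, lid_s, top_crate may be knocked a few centimetres aside while the robot is not near it.
It also fails if it takes over 208 s, if anything falls off the work surface, if the arm or the gripper's body presses on something with over 40 N, if the wrist force passes 120 N, or if a joint passes its speed limit or range.

## Working session

There is one attempt and no reset: what is moved stays moved. The work goes in short steps, Python scripts to look and compute and a tool call to move; the robot and the scene stay as the last step left them, time stands still between calls to the robot, and variables do not carry over. Pictures are saved under pics/ and viewed, at most 14 in all, crops included, and the job is handed in when it is done.

Besides the shell and the picture viewer there is one more tool, called in YAML: its name, and indented under it one key for each argument. apply_moves: Moves the arm, as the interface text tells. Its arguments: {"type":"object","properties":{"moves":{"type":"array","items":{"type":"number"}},"squeeze":{"type":"number"}},"required":["moves"]}

```bash
mkdir -p pics
cat > h.py <<'E'
import numpy as np, cv2
from rig import robot
def snap(n,f,crop=None,s=1):
    d=robot.snapshot(n); np.savez('last_'+n,**{k:d[k] for k in('fx','fy','cx','cy','cam_to_world','pixels')})
    p=d['pixels'][:,:,::-1]
    if crop: a,b,c,e=crop; p=p[b:e,a:c]
    if s!=1: p=cv2.resize(p,None,fx=s,fy=s,interpolation=cv2.INTER_CUBIC)
    cv2.imwrite('pics/'+f,p); return d
def w(d,u,v,z):
    T=np.array(d['cam_to_world']); r=T[:3,:3]@[(u-d['cx'])/d['fx'],(v-d['cy'])/d['fy'],1]; o=T[:3,3]
    return (o+r*(z-o[2])/r[2]).round(4)
def px(d,p):
    T=np.linalg.inv(np.array(d['cam_to_world'])); q=T[:3,:3]@p+T[:3,3]; return (d['fx']*q[0]/q[2]+d['cx'],d['fy']*q[1]/q[2]+d['cy'])
E
python3 - <<'E'
from h import *
for n in('top','scene'):
    d=snap(n,n+'0.png'); print(n,d['fx'],np.array(d['cam_to_world']).round(3))
print(robot.get_obs())
E
```

```text
top 507.6643749962862 [[-0.003 -0.982  0.19   0.227]
 [-1.    -0.    -0.016  0.007]
 [ 0.016 -0.19  -0.982  1.734]
 [ 0.     0.     0.     1.   ]]
scene 417.40165866123453 [[-0.463  0.563 -0.685  1.445]
 [ 0.887  0.299 -0.353  0.457]
 [ 0.006 -0.77  -0.638  0.913]
 [ 0.     0.     0.     1.   ]]
{'time_s': 0.1, 'joint_positions': array([ 1.09100521e+00,  3.42664888e-01,  1.52488933e+00,  1.83021982e-05,
        1.27540137e+00, -1.46004496e-01]), 'dq': array([ 0.00125051, -0.00364091, -0.00174124,  0.00190741,  0.00121707,
        0.00152659]), 'effort': array([ 1.92683998e-03, -4.32004023e+01, -2.44693047e+01,  7.17846723e-02,
        5.27271582e-02, -1.05455713e-04]), 'ee_pos': array([0.17181561, 0.49572085, 0.22611954]), 'tool_rot': array([-5.21815913e-01, -3.09750996e+00,  2.02819347e-03]), 'contact_force': array([0.16299314, 0.23067067, 0.26588143]), 'ft_torque': array([-0.03036541,  0.00270088,  0.04479909]), 'grip_force': 0.0, 'grip_width': 0.9986888819222093}
```

View pics/top0.png

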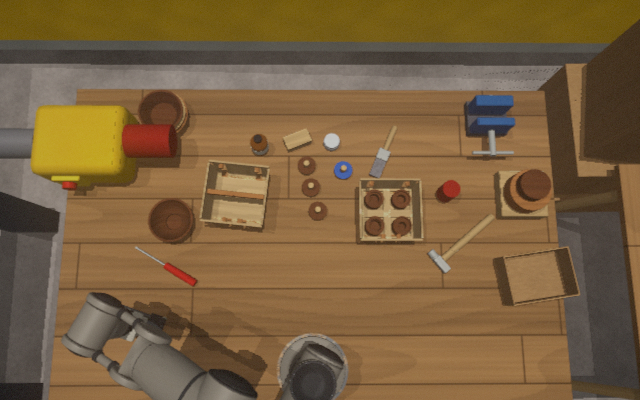

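View pics/scene0.png

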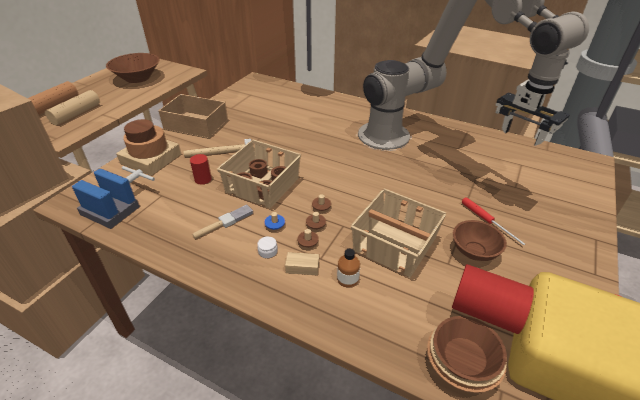

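The top view shows three brown lids at (307,165), (311,187) and (318,211). The base crate with the pots is at (390,211) and the empty crate with the bar is at (236,195). Possible mix-ups are the blue lid (343,170), which is not meant, the tray (540,275), and the tin (331,142). I choose the brown lids and check them in a close crop.

Run:
```python
import cv2
p=cv2.imread('pics/top0.png')[150:255,195:435]
cv2.imwrite('pics/c1.png',cv2.resize(p,(792,346),interpolation=cv2.INTER_CUBIC))
```

```text
(no output)
```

View pics/c1.png

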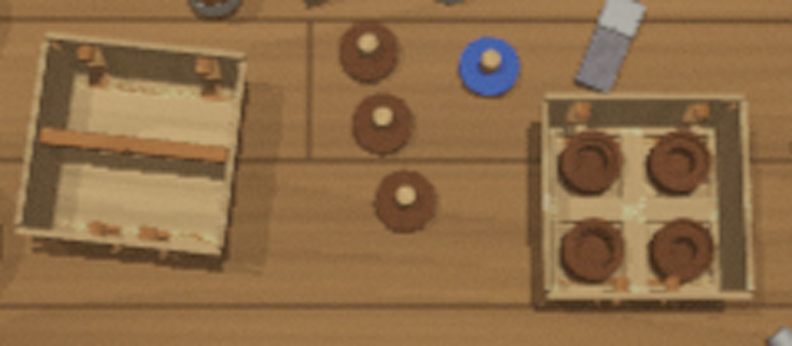

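The crop confirms three brown lids with pale knobs at crop (369,43), (383,117) and (406,195), plus the blue decoy at (490,60). Both crates have their wide-spaced lugs or slots on the far (+x) side.

```bash
cat >> h.py <<'E'
def tool():
    from scipy.spatial.transform import Rotation as Ro
    o=robot.get_obs(); return o,Ro.from_rotvec(o['tool_rot']).as_matrix()
E
python3 - <<'E'
from h import *
d=np.load('last_top.npz')
c=lambda u,v,z:w(d,195+u/3.3-.35,150+v/3.3-.35,z)
for n,L,z in[('knob',[(369,43),(383,117),(406,195)],.051),('flange',[(369,52),(383,125),(406,203)],.02),('pots',[(590,164),(680,163),(593,251),(682,252)],.048),
 ('baserim',[(545,95),(746,97),(753,296),(538,297)],.104),('toprim',[(47,37),(245,55),(222,253),(18,232)],.104),('bar',[(42,136),(228,154)],.092)]:
    P=np.array([c(u,v,z) for u,v in L]); print(n,P[:,:2].tolist(),P.mean(0))
p=d['pixels'][180:250,355:430,::-1]
cv2.imwrite('pics/c2.png',cv2.resize(p,(640,597),interpolation=cv2.INTER_CUBIC))
E
```

```text
knob [[0.6837, 0.0188], [0.6051, 0.0042], [0.5236, -0.0192]] [0.60413333 0.00126667 0.051     ]
flange [[0.6823, 0.019], [0.6035, 0.0042], [0.5206, -0.0197]] [0.60213333 0.00116667 0.02      ]
pots [[0.5565, -0.2084], [0.5575, -0.3011], [0.4663, -0.2093], [0.4652, -0.3001]] [ 0.511375 -0.254725  0.048   ]
baserim [[0.6159, -0.1578], [0.614, -0.3595], [0.4138, -0.3582], [0.413, -0.1472]] [ 0.514175 -0.255675  0.104   ]
toprim [[0.6751, 0.3412], [0.6568, 0.1426], [0.4566, 0.162], [0.4774, 0.362]] [0.566475 0.25195  0.104   ]
bar [[0.5762, 0.3447], [0.5579, 0.159]] [0.56705 0.25185 0.092  ]
```

View pics/c2.png

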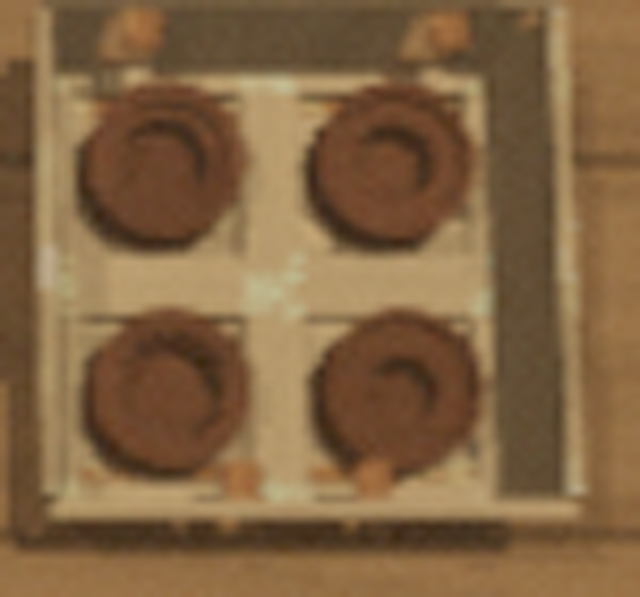

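The pots seen at bore crescents (185,140), (410,140), (200,360) and (415,375) suggest these lower-bore widths:
- **TL (far-left):** about 34 mm
- **TR:** about 30 mm
- **BL:** about 38 mm
- **BR:** about 26 mm

I set out to the nearest lid.

Add to h.py:
```python
def plan(x,y,z,yaw,tilt=0):
    "shift+turn from measured pose to tool-down pose with tool y at yaw deg"
    from scipy.spatial.transform import Rotation as Ro
    o,R=tool(); c,s=np.cos(np.radians(yaw)),np.sin(np.radians(yaw))
    G=np.array([[-s,c,0],[c,s,0],[0,0,-1.]]).T   # columns x,y,z of tool
    G=np.column_stack([[-s,c,0],[c,s,0],[0,0,-1]])
    print('t',round(o['time_s'],2),'at',o['ee_pos'].round(4),'yaw',round(np.degrees(np.arctan2(R[1,1],R[0,1])),2),'F',o['contact_force'].round(1),'gw',round(o['grip_width']*.0918,4),'gf',round(o['grip_force'],1),'z',R[:,2].round(3),'j',o['joint_positions'].round(2))
    print('SHIFT mm',((R.T@(np.array([x,y,z])-o['ee_pos']))*1000).round(1),'TURN',np.degrees(Ro.from_matrix(R.T@G).as_rotvec()).round(2))
```

```text
(no output)
```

apply_moves:
  moves: [-0.04,-0.03,0,0,0,8.5,0.045,-0.08,-0.06,0,0,0,17,0.045,-0.12,-0.09,0,0,0,25.5,0.045,-0.16,-0.12,0,0,0,34,0.045,-0.2,-0.15,0,0,0,42,0.045]
  squeeze: 15

```text
time_s: 0.6
ee_pos: [0.3123, 0.287, 0.2266]
tool_rot: [-1.605, -2.701, 0.0]
contact_force: [1.0, 0.5, 0.8]
grip_width: 0.614
grip_force: 0.0
```

```bash
python3 -c "
from h import *
plan(.522,-.0195,.12,0)"
```

```text
t 0.6 at [0.3123 0.287  0.2266] yaw 28.56 F [1.  0.5 0.8] gw 0.0563 gf 0.0 z [-0. -0. -1.] j [0.56 0.16 1.78 0.   1.21 0.06]
SHIFT mm [-369.5   37.6  106.6] TURN [-1.000e-02  0.000e+00  2.856e+01]
```

apply_moves:
  moves: [-0.045,0.0046,0,0,0,6,0.045,-0.09,0.0092,0,0,0,12,0.045,-0.135,0.0138,0,0,0,18,0.045,-0.18,0.0184,0.01,0,0,24,0.045,-0.225,0.023,0.02,0,0,28.5,0.045]

```text
time_s: 1.1
ee_pos: [0.4414, 0.1011, 0.2065]
tool_rot: [2.219, 2.224, 0.001]
contact_force: [0.7, 1.3, -0.7]
grip_width: 0.491
grip_force: 0.0
```

apply_moves:
  moves: [-0.03,0.02,0.02,0,0,0,0.045,-0.06,0.04,0.04,0,0,0,0.045,-0.09,0.06,0.06,0,0,0,0.045,-0.12,0.082,0.08,0,0,0,0.045,-0.12,0.082,0.087,0,0,0,0.045]

```text
time_s: 1.6
ee_pos: [0.5245, -0.0198, 0.1173]
tool_rot: [-2.218, -2.224, 0.002]
contact_force: [0.1, 0.5, -0.3]
grip_width: 0.489
grip_force: 0.0
```

Run:
```python
from h import *
plan(.522,-.0195,.024,0)
a=snap('top','t1.png',(270,130,360,240),5); b=snap('scene','s1.png',(250,160,370,260),5)
i=cv2.imread('pics/t1.png');j=cv2.imread('pics/s1.png')
j=cv2.resize(j,(350,292));i=cv2.resize(i,(450,550));k=np.zeros((550,800,3),np.uint8);k[:,:450]=i;k[:292,450:]=j
cv2.imwrite('pics/m1.png',k)
```

```text
t 1.6 at [ 0.5245 -0.0198  0.1173] yaw 0.17 F [ 0.1  0.5 -0.3] gw 0.0449 gf 0.0 z [-0.002 -0.    -1.   ] j [-0.18  0.46  1.68 -0.    1.01 -0.19]
SHIFT mm [ 0.4 -2.4 93.3] TURN [-0.09  0.02  0.17]
```

View pics/m1.png

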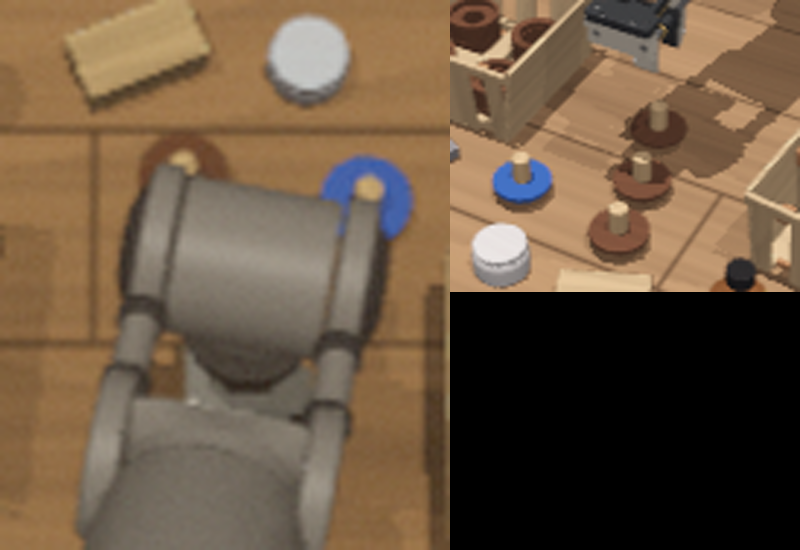

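The mosaic shows the gripper above and ahead of the near lid (knob at 659,105 in the right part), and all three lids and the blue one are undisturbed. I descend and grip.

apply_moves:
  moves: [0,-0.002,0.03,0,0,0,0.045,0,-0.002,0.06,0,0,0,0.045,0,-0.002,0.083,0,0,0,0.045,0,-0.002,0.0925,0,0,0,0.045,0,-0.002,0.0925,0,0,0,0.01]
  squeeze: 15

```text
time_s: 2.2
ee_pos: [0.5206, -0.0156, 0.027]
tool_rot: [-2.212, -2.229, 0.001]
contact_force: [0.6, 1.1, 0.2]
grip_width: 0.44
grip_force: 0.0
```

apply_moves:
  moves: [0,0,0,0,0,0,0.01,0,0,0,0,0,0,0.01,0,0,0,0,0,0,0.01,0,0,0,0,0,0,0.01,0,0,-0.02,0,0,0,0.01]

```text
time_s: 2.7
ee_pos: [0.5199, -0.0164, 0.046]
tool_rot: [-2.212, -2.226, 0.003]
contact_force: [0.5, 0.3, -0.5]
grip_width: 0.213
grip_force: 15.0
```

apply_moves:
  moves: [0,0,-0.045,0,0,0,0.01,0,0,-0.09,-8,0,0,0.01,0,0,-0.135,-16,0,0,0.01,0,0,-0.18,-24,0,0,0.01,0,0,-0.22,-32,0,0,0.01]

```text
time_s: 3.2
ee_pos: [0.5212, -0.0166, 0.2702]
tool_rot: [1.894, 1.907, 0.554]
contact_force: [0.7, 0.5, -0.3]
grip_width: 0.212
grip_force: 15.0
```

Run:
```python
from h import *
plan(.522,-.0195,.3,0)
```

```text
t 3.2 at [ 0.5212 -0.0166  0.2702] yaw 0.41 F [ 0.7  0.5 -0.3] gw 0.0195 gf 15.0 z [ 0.536  0.003 -0.844] j [-0.27  0.02  1.95  0.25  0.64 -0.43]
SHIFT mm [ -2.9  16.6 -24.7] TURN [32.44 -0.04  0.38]
```

Run:
```python
from h import *
o,R=tool(); c=o['ee_pos']+R[:,2]*.01
d=robot.snapshot('scene'); u,v=map(int,px(d,c)); print(u,v)
p=d['pixels'][v-30:v+30,u-40:u+40,::-1]; cv2.imwrite('pics/l1.png',cv2.resize(p,(800,600),interpolation=cv2.INTER_CUBIC))
print(np.linalg.norm(np.array(d['cam_to_world'])[:3,3]-c))
```

```text
321 140
1.22145555743601
```

View pics/l1.png

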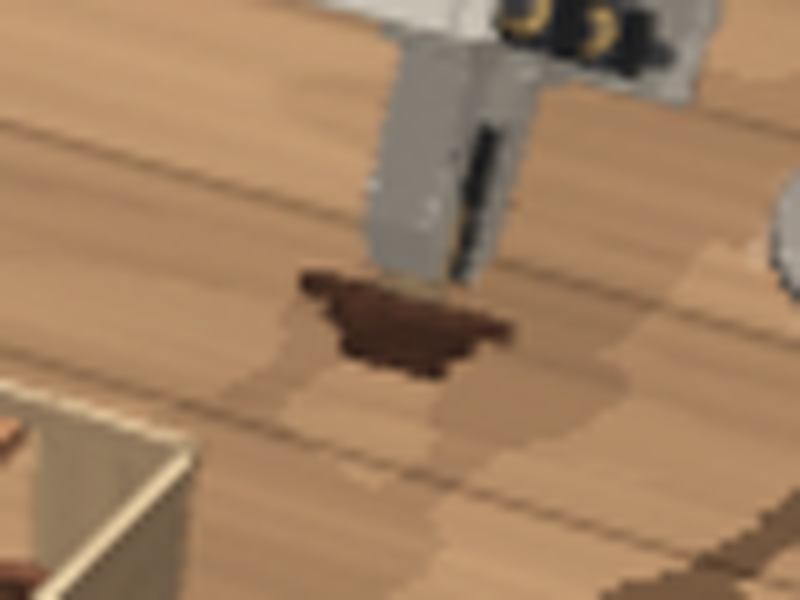

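The crop shows the lid nearly side-on. The flange runs (300,280)–(515,330) and the lower step (340,352)–(442,376), so about 30 mm. I get a sub-pixel width from the darkness profile.

```bash
cat >> h.py <<'E'
def prof(name):
    o,R=tool(); d=robot.snapshot('scene'); T=np.array(d['cam_to_world']); c=o['ee_pos']
    view=c-T[:3,3]; view/=np.linalg.norm(view); s=np.cross(view,R[:,2]); s/=np.linalg.norm(s)
    f=4; H=np.arange(-2,32,.5); S=np.arange(-48,48,.5)
    P=np.array([[px(d,c+R[:,2]*h/1e3+s*x/1e3) for x in S] for h in H]).astype(np.float32)
    I=cv2.remap(d['pixels'].astype(np.float32),P[:,:,0],P[:,:,1],cv2.INTER_CUBIC)
    g=I[:,:,0]; cv2.imwrite('pics/'+name,cv2.resize(I[:,:,::-1],None,fx=3,fy=3))
    for h,r in zip(H[::2],g[::2]):
        # crossings at mid level
        m=(np.median(r)+r.min())/2 if False else 95
        k=np.where(r<m)[0]
        if len(k): 
            a,b=k[0],k[-1]; print(h,'min',int(r.min()),'w',(b-a)/2+.5,'mid',(S[a]+S[b])/2)
    print('view.z',view@R[:,2])
E
python3 -c "
from h import *
prof('p1.png')"
```

```text
-2.0 min 62 w 5.5 mid -10.5
-1.0 min 86 w 3.0 mid -10.25
7.0 min 87 w 36.0 mid -4.75
8.0 min 75 w 56.5 mid 1.0
9.0 min 62 w 60.5 mid 1.5
10.0 min 48 w 62.0 mid 1.25
11.0 min 47 w 62.0 mid 1.25
12.0 min 63 w 60.0 mid 1.25
13.0 min 61 w 53.5 mid 2.0
14.0 min 59 w 46.0 mid 0.75
15.0 min 55 w 44.5 mid 1.0
16.0 min 49 w 44.0 mid 1.25
17.0 min 48 w 44.0 mid 1.25
18.0 min 50 w 44.5 mid 1.5
19.0 min 58 w 43.5 mid 2.0
20.0 min 57 w 37.5 mid 0.5
21.0 min 57 w 34.0 mid 0.75
22.0 min 56 w 32.5 mid 1.0
23.0 min 55 w 32.0 mid 1.25
24.0 min 52 w 31.5 mid 1.5
25.0 min 43 w 31.0 mid 1.75
26.0 min 49 w 30.5 mid 2.0
27.0 min 62 w 30.0 mid 1.75
28.0 min 87 w 21.0 mid -1.25
view.z 0.022986820851972494[ WARN:0@0.769] global loadsave.cpp:1063 imwrite_ Unsupported depth image for selected encoder is fallbacked to CV_8U.
```

View pics/p1.png

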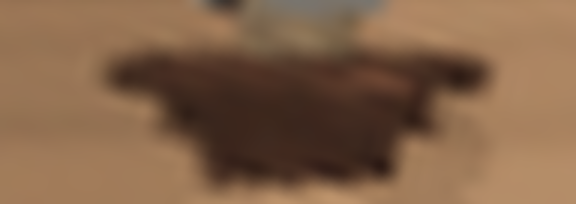

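The width profile gives flange 62 (true 64), upper step about 46 and lower step about 33. That makes this lid the 34/46 one, for the far-left pot.

apply_moves:
  moves: [-0.038,-0.004,0.019,6.5,0,0,0.01,-0.076,-0.008,0.038,13,0,0,0.01,-0.114,-0.011,0.057,19.5,0,0,0.01,-0.152,-0.015,0.076,26,0,0,0.01,-0.19,-0.019,0.095,32.4,0,0,0.01]

```text
time_s: 3.8
ee_pos: [0.5567, -0.2082, 0.1751]
tool_rot: [-2.208, -2.22, 0.015]
contact_force: [1.2, 0.6, -0.7]
grip_width: 0.217
grip_force: 15.0
```

apply_moves:
  moves: [0,0,0,0,0,0,0.01,0,0,0,0,0,0,0.01,0,0,0,0,0,0,0.01,0,0,0,0,0,0,0.01,0,0,0,0,0,0,0.01]

```text
time_s: 4.3
ee_pos: [0.5568, -0.2056, 0.1784]
tool_rot: [-2.212, -2.228, 0.006]
contact_force: [-0.6, -0.5, -0.6]
grip_width: 0.211
grip_force: 15.0
```

Run:
```python
from h import *
plan(.5565,-.2062,.092,0)
d=robot.snapshot('scene')
p=d['pixels'][125:215,205:325,::-1]; cv2.imwrite('pics/b1.png',cv2.resize(p,(800,600),interpolation=cv2.INTER_CUBIC))
```

```text
t 4.3 at [ 0.5568 -0.2056  0.1784] yaw 0.43 F [-0.6 -0.5 -0.6] gw 0.0194 gf 15.0 z [-0.004 -0.001 -1.   ] j [-0.48  0.51  1.4  -0.    1.24 -0.49]
SHIFT mm [-0.5  0.1 86.4] TURN [-0.26  0.07  0.43]
```

View pics/b1.png

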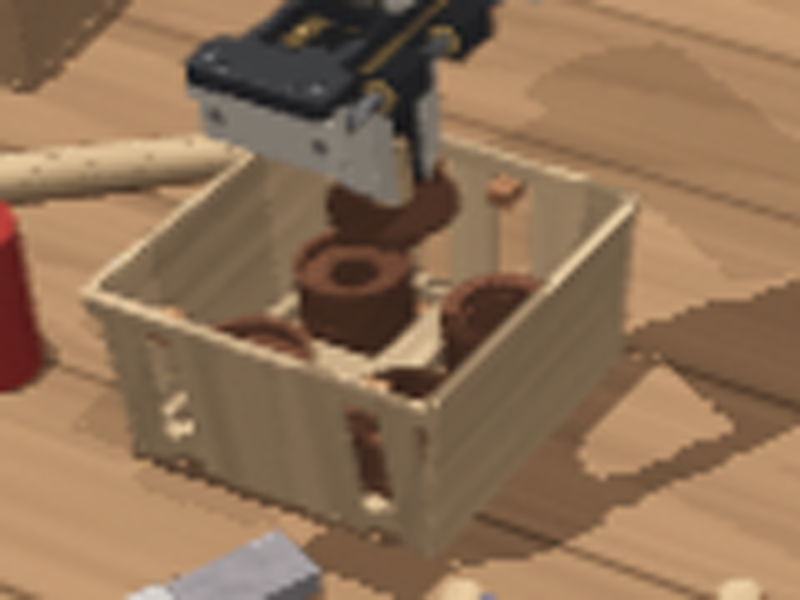

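The crop shows the lid at (395,205) over the far-left pot. The pot at (355,270) clearly has the small bore, which agrees with the ranking. I lower the lid.

apply_moves:
  moves: [0,0,0.025,0,0,0.3,0.01,0,0,0.05,0,0,0.3,0.01,0,0,0.075,0,0,0.3,0.01,-0.0005,0,0.095,0,0,0.3,0.01,-0.0005,0,0.102,0,0,0.3,0.01]

```text
time_s: 4.85
ee_pos: [0.5552, -0.2061, 0.0735]
tool_rot: [-2.215, -2.218, 0.009]
contact_force: [0.3, 0.8, -0.4]
grip_width: 0.208
grip_force: 15.0
```

apply_moves:
  moves: [0,0,0.002,0,0,0,0.01,0,0,0.004,0,0,0,0.01,0,0,0.006,0,0,0,0.01,0,0,0.008,0,0,0,0.01,0,0,0.008,0,0,0,0.01]

```text
time_s: 5.35
ee_pos: [0.5571, -0.2073, 0.068]
tool_rot: [-2.219, -2.221, 0.006]
contact_force: [0.6, 0.3, 4.9]
grip_width: 0.211
grip_force: 15.0
```

```bash
python3 -c "
from h import *
plan(.5565,-.2062,.0585,0)"
```

```text
t 5.35 at [ 0.5571 -0.2073  0.068 ] yaw 0.07 F [0.6 0.3 4.9] gw 0.0194 gf 15.0 z [-0.004 -0.001 -1.   ] j [-0.48  0.63  1.52 -0.    1.   -0.48]
SHIFT mm [ 1.1 -0.5  9.5] TURN [-0.24  0.08  0.07]
```

apply_moves:
  moves: [0,0,0.002,0,0,0,0.01,0.0015,0,0.003,0,0,0,0.01,0,0.0015,0.003,0,0,0,0.01,-0.0015,0,0.003,0,0,0,0.01,0,-0.0015,0.003,0,0,0,0.01]

```text
time_s: 5.85
ee_pos: [0.5576, -0.208, 0.0671]
tool_rot: [2.218, 2.22, -0.002]
contact_force: [3.5, -0.1, 12.3]
grip_width: 0.214
grip_force: 15.0
```

```bash
python3 -c "
from h import *
plan(.5565,-.2062,.0585,0)"
```

```text
t 5.85 at [ 0.5576 -0.208   0.0671] yaw 0.05 F [ 3.5 -0.1 12.3] gw 0.0197 gf 15.0 z [ 0.001 -0.003 -1.   ] j [-0.48  0.63  1.52 -0.    0.99 -0.48]
SHIFT mm [ 1.9 -1.2  8.6] TURN [0.08 0.19 0.05]
```

apply_moves:
  moves: [0.0018,-0.0003,0,0,0,0,0.01,0.0025,0.0015,0,0,0,0,0.01,0.0018,0.0033,0,0,0,0,0.01,0,0.004,0,0,0,0,0.01,-0.0018,0.0033,0,0,0,0,0.01]

```text
time_s: 6.35
ee_pos: [0.5591, -0.2091, 0.0663]
tool_rot: [-2.219, -2.221, 0.005]
contact_force: [0.2, 6.2, 13.8]
grip_width: 0.217
grip_force: 15.2
```

apply_moves:
  moves: [-0.0007,-0.0018,0,0,0,0,0.01,0,-0.0036,0,0,0,0,0.01,0.0018,-0.0043,0,0,0,0,0.01,0.0018,-0.0018,0,0,0,0,0.01,0.0018,-0.0018,0,0,0,0,0.01]

```text
time_s: 6.85
ee_pos: [0.5581, -0.2081, 0.0665]
tool_rot: [2.219, 2.222, -0.005]
contact_force: [0.4, -0.2, 12.1]
grip_width: 0.214
grip_force: 15.1
```

```bash
python3 -c "
from h import *
plan(.5565,-.2062,.0585,0)"
```

```text
t 6.85 at [ 0.5581 -0.2081  0.0665] yaw 0.09 F [ 0.4 -0.2 12.1] gw 0.0197 gf 15.1 z [-0.001 -0.003 -1.   ] j [-0.48  0.63  1.52 -0.    0.99 -0.48]
SHIFT mm [ 1.9 -1.6  8. ] TURN [-0.08  0.19  0.09]
```

apply_moves:
  moves: [0,0,-0.0025,0,0,0,0.01,0.002,0,-0.0025,0,0,0,0.01,0.004,0,-0.0025,0,0,0,0.01,0.006,0,-0.0025,0,0,0,0.01,0.006,0,-0.0025,0,0,0,0.01]

```text
time_s: 7.35
ee_pos: [0.5568, -0.2019, 0.0671]
tool_rot: [-2.219, -2.222, 0.008]
contact_force: [-0.4, -3.8, 5.8]
grip_width: 0.213
grip_force: 15.0
```

apply_moves:
  moves: [-0.003,0,0,0,0,0,0.01,-0.006,0,0,0,0,0,0.01,-0.009,0,0,0,0,0,0.01,-0.012,0,0,0,0,0,0.01,-0.012,0,0,0,0,0,0.01]

```text
time_s: 7.85
ee_pos: [0.5564, -0.2118, 0.0667]
tool_rot: [-2.216, -2.218, 0.005]
contact_force: [0.3, 6.6, 9.6]
grip_width: 0.214
grip_force: 15.0
```

apply_moves:
  moves: [0.006,0,0,0,0,0,0.01,0.006,0.002,0,0,0,0,0.01,0.006,0.004,0,0,0,0,0.01,0.006,0.006,0,0,0,0,0.01,0.006,0.006,0,0,0,0,0.01]

```text
time_s: 8.35
ee_pos: [0.5618, -0.2068, 0.0656]
tool_rot: [-2.216, -2.218, 0.009]
contact_force: [-1.3, 0.2, 1.4]
grip_width: 0.212
grip_force: 15.0
```

apply_moves:
  moves: [0,-0.003,0,0,0,0,0.01,0,-0.006,0,0,0,0,0.01,0,-0.009,0,0,0,0,0.01,0,-0.012,0,0,0,0,0.01,0,-0.012,0,0,0,0,0.01]

```text
time_s: 8.85
ee_pos: [0.5514, -0.2074, 0.0673]
tool_rot: [-2.22, -2.222, 0.004]
contact_force: [5.2, -0.7, 3.7]
grip_width: 0.212
grip_force: 15.0
```

```bash
cat > bore.py <<'E'
from h import *
from scipy.ndimage import map_coordinates as mc
d=dict(np.load('last_top.npz')); I=(cv2.imread('pics/top0.png')[:,:,2].astype(float)+d['pixels'][:,:,0])/2
A=np.radians(np.arange(0,360,6))
def ring(c,r,z):
    P=np.array([px(d,np.array([c[0]+r*np.cos(a),c[1]+r*np.sin(a),z])) for a in A]); return mc(I,[P[:,1],P[:,0]],order=3)
for n,c0 in zip(['TL','TR','BL','BR'],[(.5565,-.2084),(.5575,-.3011),(.4663,-.2093),(.4652,-.3001)]):
    best=max((np.mean(np.abs(ring((c0[0]+a,c0[1]+b),.0335,.048)-ring((c0[0]+a,c0[1]+b),.0305,.048))),a,b) for a in np.arange(-.004,.0041,.001) for b in np.arange(-.004,.0041,.001))
    c=(c0[0]+best[1],c0[1]+best[2]); print(n,np.round(c,4),round(best[0],1))
    rs=np.arange(.009,.030,.001)
    for z,nm in((.04,'low'),(.048,'up')):
        M=np.array([ring(c,r,z) for r in rs])
        # shadow side: +x (far) to -y (right): angles 270..360
        print(' ',nm,[int(x) for x in M[:,46:59].mean(1)],'opp',[int(x) for x in M[:,16:29].mean(1)])
E
python3 bore.py
```

```text
TL [ 0.5535 -0.2054] 31.3
  low [106, 106, 106, 106, 105, 105, 105, 103, 100, 94, 86, 79, 73, 71, 72, 76, 83, 91, 97, 102, 103] opp [105, 105, 104, 104, 104, 104, 104, 105, 105, 105, 103, 98, 91, 83, 76, 69, 66, 66, 69, 76, 87]
  up [106, 106, 106, 106, 105, 104, 102, 97, 89, 81, 73, 69, 70, 74, 81, 89, 96, 102, 103, 101, 98] opp [104, 104, 104, 104, 104, 104, 104, 104, 105, 105, 106, 105, 102, 97, 89, 81, 74, 68, 65, 67, 72]
TR [ 0.5535 -0.2971] 33.9
  low [114, 114, 114, 113, 111, 106, 99, 90, 82, 75, 71, 70, 72, 76, 83, 91, 98, 104, 108, 111, 112] opp [112, 113, 114, 114, 114, 113, 113, 113, 113, 112, 108, 102, 93, 83, 75, 68, 65, 65, 69, 77, 90]
  up [115, 114, 112, 107, 100, 91, 82, 75, 70, 68, 70, 75, 82, 90, 98, 104, 108, 111, 112, 112, 109] opp [110, 110, 112, 113, 114, 114, 114, 114, 113, 113, 113, 112, 108, 101, 92, 83, 74, 68, 65, 65, 70]
BL [ 0.4623 -0.2053] 29.6
  low [105, 105, 105, 104, 104, 104, 104, 105, 106, 105, 103, 97, 90, 82, 75, 71, 70, 73, 77, 81, 84] opp [101, 101, 102, 102, 103, 104, 104, 105, 105, 104, 102, 99, 93, 86, 78, 72, 68, 67, 71, 79, 91]
  up [105, 105, 104, 104, 104, 104, 105, 106, 105, 101, 94, 86, 77, 72, 69, 70, 74, 78, 81, 85, 88] opp [101, 101, 101, 101, 102, 103, 104, 104, 105, 105, 104, 103, 100, 96, 89, 81, 74, 69, 67, 69, 77]
BR [ 0.4632 -0.2961] 29.5
  low [105, 105, 104, 101, 96, 89, 81, 74, 69, 67, 70, 76, 84, 91, 98, 102, 105, 107, 107, 107, 107] opp [107, 107, 107, 107, 107, 107, 106, 106, 106, 105, 104, 102, 97, 93, 88, 85, 83, 85, 89, 95, 104]
  up [106, 103, 98, 91, 83, 75, 69, 66, 67, 73, 80, 88, 96, 101, 105, 106, 107, 107, 107, 107, 107] opp [106, 107, 107, 107, 106, 106, 107, 106, 106, 106, 106, 106, 104, 101, 97, 93, 89, 86, 86, 88, 93]
```

apply_moves:
  moves: [-0.0012,0.0022,0.0015,0,0,0,0.01,-0.0012,0.0044,0.0015,0,0,0,0.01,-0.0012,0.0066,0.0015,0,0,0,0.01,-0.0012,0.0088,0.0015,0,0,0,0.01,-0.0012,0.011,0.0015,0,0,0,0.01]

```text
time_s: 9.35
ee_pos: [0.5601, -0.2081, 0.0649]
tool_rot: [-2.215, -2.219, 0.01]
contact_force: [-2.9, -1.4, 5.1]
grip_width: 0.212
grip_force: 15.0
```

apply_moves:
  moves: [-0.0012,-0.0022,0,0,0,0,0.01,-0.0012,-0.0044,0,0,0,0,0.01,-0.0012,-0.0066,0,0,0,0,0.01,-0.0012,-0.0088,0,0,0,0,0.01,-0.0012,-0.011,0,0,0,0,0.01]

```text
time_s: 9.85
ee_pos: [0.5535, -0.2102, 0.0665]
tool_rot: [2.218, 2.22, -0.001]
contact_force: [11.6, -0.3, 8.1]
grip_width: 0.213
grip_force: 15.1
```

apply_moves:
  moves: [-0.0012,0.0022,0,0,0,0,0.01,-0.0012,0.0044,0,0,0,0,0.01,-0.0012,0.0066,0,0,0,0,0.01,-0.0012,0.0088,0,0,0,0,0.01,-0.0012,0.011,0,0,0,0,0.01]

```text
time_s: 10.35
ee_pos: [0.5602, -0.2102, 0.0639]
tool_rot: [-2.215, -2.218, 0.009]
contact_force: [-0.8, -0.0, -1.4]
grip_width: 0.21
grip_force: 15.0
```

```bash
python3 -c "
from h import *
plan(.558,-.208,.0585,0)"
```

```text
t 10.35 at [ 0.5602 -0.2102  0.0639] yaw 0.09 F [-0.8 -0.  -1.4] gw 0.0193 gf 15.0 z [-0.009  0.001 -1.   ] j [-0.49  0.64  1.5  -0.    1.   -0.48]
SHIFT mm [ 2.2 -2.1  5.4] TURN [-0.53 -0.04  0.09]
```

apply_moves:
  moves: [0,0,0.001,0,0,0,0.01,0,0,0.002,0,0,0,0.01,0,0,0.003,0,0,0,0.01,0,0,0.004,0,0,0,0.01,0,0,0.004,0,0,0,0.01]

```text
time_s: 10.85
ee_pos: [0.561, -0.2104, 0.0607]
tool_rot: [-2.216, -2.219, 0.008]
contact_force: [-0.9, 0.0, 3.4]
grip_width: 0.214
grip_force: 15.0
```

```bash
python3 -c "
from h import *
plan(.558,-.208,.0585,0)"
```

```text
t 10.85 at [ 0.561  -0.2104  0.0607] yaw 0.07 F [-0.9  0.   3.4] gw 0.0196 gf 15.0 z [-0.007  0.    -1.   ] j [-0.48  0.65  1.51 -0.    0.99 -0.48]
SHIFT mm [ 2.4 -2.9  2.2] TURN [-0.4  -0.    0.07]
```

It's entering. I keep pressing it home.

apply_moves:
  moves: [0,0,0.001,0,0,0,0.01,0,0,0.002,0,0,0,0.01,0,0,0.003,0,0,0,0.01,0,0,0.004,0,0,0,0.01,0,0,0.004,0,0,0,0.01]

```text
time_s: 11.35
ee_pos: [0.5609, -0.2097, 0.0584]
tool_rot: [-2.216, -2.219, 0.007]
contact_force: [-5.8, 5.8, 17.3]
grip_width: 0.209
grip_force: 15.0
```

apply_moves:
  moves: [0,0,0.001,0,0,0,0.01,0,0,0.002,0,0,0,0.01,0,0,0.003,0,0,0,0.01,0,0,0.003,0,0,0,0.01,0,0,0.003,0,0,0,0.01]

```text
time_s: 11.85
ee_pos: [0.5607, -0.2106, 0.0559]
tool_rot: [-2.217, -2.22, 0.008]
contact_force: [-8.3, 3.1, 19.2]
grip_width: 0.216
grip_force: 15.0
```

```bash
python3 -c "
from h import *
plan(.558,-.208,.0585,0)"
```

```text
t 11.85 at [ 0.5607 -0.2106  0.0559] yaw 0.09 F [-8.3  3.1 19.2] gw 0.0199 gf 15.0 z [-0.007 -0.001 -1.   ] j [-0.49  0.65  1.51 -0.    0.98 -0.48]
SHIFT mm [ 2.6 -2.8 -2.6] TURN [-0.38  0.04  0.09]
```

apply_moves:
  moves: [0,0,0,0,0,0,0.036,0,0,0,0,0,0,0.036,0,0,-0.02,0,0,0,0.036,0,0,-0.05,0,0,0,0.036,0,0,-0.09,0,0,0,0.036]

```text
time_s: 12.35
ee_pos: [0.5606, -0.21, 0.1422]
tool_rot: [-2.214, -2.216, 0.01]
contact_force: [0.9, 0.0, -0.5]
grip_width: 0.392
grip_force: 0.0
```

Run:
```python
from h import *
plan(.682,.019,.16,0)
d=robot.snapshot('scene')
p=d['pixels'][130:260,200:375,::-1]; cv2.imwrite('pics/b2.png',cv2.resize(p,(800,594),interpolation=cv2.INTER_CUBIC))
```

```text
t 12.35 at [ 0.5606 -0.21    0.1422] yaw 0.07 F [ 0.9  0.  -0.5] gw 0.036 gf 0.0 z [-0.011  0.002 -1.   ] j [-0.48  0.56  1.42 -0.    1.18 -0.48]
SHIFT mm [228.9 121.5 -18.6] TURN [-0.63 -0.13  0.07]
```

View pics/b2.png

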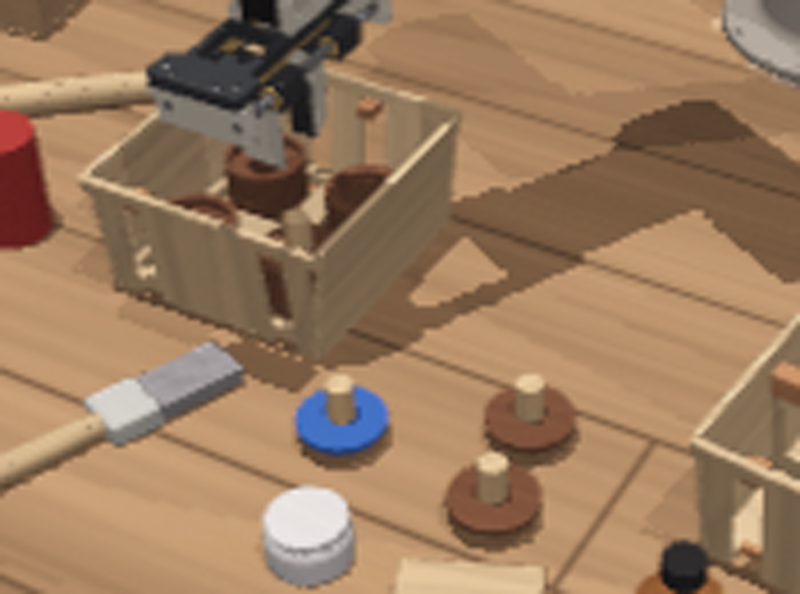

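The crop shows the first lid's knob at (297,212) in the near-corner pot. The remaining lids' knobs are at (529,380) and (491,460), and blue is at (342,380).

Run:
```python
from h import *
d=robot.snapshot('scene')
for u,v in((297,212),(529,380),(491,460),(342,380)):
    for z in (.051,.084,.091): print((u,v),z,w(d,200+u/4.571-.4,130+v/4.571-.4,z))
```

```text
(297, 212) 0.051 [ 0.5218 -0.2374  0.051 ]
(297, 212) 0.084 [ 0.5571 -0.2108  0.084 ]
(297, 212) 0.091 [ 0.5646 -0.2052  0.091 ]
(529, 380) 0.051 [0.6055 0.0043 0.051 ]
(529, 380) 0.084 [0.6377 0.0216 0.084 ]
(529, 380) 0.091 [0.6445 0.0253 0.091 ]
(491, 460) 0.051 [0.6844 0.0189 0.051 ]
(491, 460) 0.084 [0.7136 0.0356 0.084 ]
(491, 460) 0.091 [0.7197 0.0392 0.091 ]
(342, 380) 0.051 [ 0.6645 -0.1068  0.051 ]
(342, 380) 0.084 [ 0.6943 -0.0852  0.084 ]
(342, 380) 0.091 [ 0.7007 -0.0807  0.091 ]
```

apply_moves:
  moves: [0,0,0,0.6,0,0,0,0,0,0.01,0.6,0,0,0,0,0,0.025,0.6,0,0,0,0,0,0.037,0.6,0,0,0,0,0,0.046,0.6,0,0,0]

```text
time_s: 12.95
ee_pos: [0.5602, -0.2099, 0.0947]
tool_rot: [-2.208, -2.211, 0.021]
contact_force: [-0.7, -1.3, 1.5]
grip_width: 0.019
grip_force: 0.0
```

apply_moves:
  moves: [0,0,0.002,0,0,0,0,0,0,0.004,0,0,0,0,0,0,0.006,0,0,0,0,0,0,0.008,0,0,0,0,0,0,0.008,0,0,0,0]

```text
time_s: 13.45
ee_pos: [0.5612, -0.2105, 0.0896]
tool_rot: [-2.211, -2.214, 0.019]
contact_force: [0.1, 0.5, 0.0]
grip_width: 0.005
grip_force: 0.0
```

apply_moves:
  moves: [0,0,0.001,0,0,0,0,0,0,0.002,0,0,0,0,0,0,0.003,0,0,0,0,0,0,0.005,0,0,0,0,0,0,0.005,0,0,0,0]

```text
time_s: 13.95
ee_pos: [0.5611, -0.2105, 0.0845]
tool_rot: [-2.211, -2.214, 0.019]
contact_force: [0.1, 0.1, 0.8]
grip_width: 0.002
grip_force: 0.0
```

```bash
python3 -c "
from h import *
plan(.682,.019,.16,0)"
```

```text
t 13.95 at [ 0.5611 -0.2105  0.0845] yaw 0.08 F [0.1 0.1 0.8] gw 0.0002 gf 0.0 z [-0.017 -0.    -1.   ] j [-0.48  0.62  1.48 -0.01  1.06 -0.48]
SHIFT mm [229.3 119.8 -77.6] TURN [-0.99  0.    0.08]
```

There is no contact down to 0.0845, so lid 1 is home. Next is the middle lid.

apply_moves:
  moves: [0,0,-0.045,0,0,0,0.045,0.02,0.004,-0.08,-1,0,0,0.045,0.065,0.014,-0.08,-1,0,0,0.045,0.11,0.024,-0.08,-1,0,0,0.045,0.155,0.034,-0.08,-1,0,0,0.045]

```text
time_s: 14.45
ee_pos: [0.5964, -0.0541, 0.1644]
tool_rot: [2.221, 2.221, 0.001]
contact_force: [1.5, 0.7, 0.2]
grip_width: 0.392
grip_force: 0.0
```

apply_moves:
  moves: [0.04,0.007,0.01,0,0,0,0.045,0.06,0.01,0.03,0,0,0,0.045,0.06,0.01,0.06,0,0,0,0.045,0.06,0.01,0.075,0,0,0,0.045,0.06,0.01,0.075,0,0,0,0.045]

```text
time_s: 14.95
ee_pos: [0.6045, 0.0051, 0.0864]
tool_rot: [-2.216, -2.221, 0.005]
contact_force: [-0.4, -0.4, -0.9]
grip_width: 0.489
grip_force: 0.0
```

```bash
python3 -c "
from h import *
plan(.605,.0043,.0255,0)"
```

```text
t 14.95 at [0.6045 0.0051 0.0864] yaw 0.11 F [-0.4 -0.4 -0.9] gw 0.0449 gf 0.0 z [-0.005  0.001 -1.   ] j [-0.12  0.62  1.47  0.    1.05 -0.12]
SHIFT mm [-0.9  0.9 60.9] TURN [-0.3  -0.04  0.11]
```

apply_moves:
  moves: [-0.001,0.001,0.03,0,0,0,0.045,-0.001,0.001,0.05,0,0,0,0.045,-0.001,0.001,0.0605,-0.3,0,0,0.045,-0.001,0.001,0.0605,-0.3,0,0,0.045,-0.001,0.001,0.0605,-0.3,0,0,0.01]
  squeeze: 20

```text
time_s: 15.45
ee_pos: [0.6079, 0.0034, 0.0296]
tool_rot: [2.217, 2.219, 0.008]
contact_force: [0.5, -0.5, 1.0]
grip_width: 0.441
grip_force: 0.0
```

apply_moves:
  moves: [0,0,0,0,0,0,0.01,0,0,0,0,0,0,0.01,0,0,0,0,0,0,0.01,0,0,0,0,0,0,0.01,0,0,-0.02,0,0,0,0.01]

```text
time_s: 15.95
ee_pos: [0.6053, 0.0038, 0.0464]
tool_rot: [-2.22, -2.223, -0.001]
contact_force: [0.1, 0.4, -1.1]
grip_width: 0.208
grip_force: 20.0
```

apply_moves:
  moves: [0,-0.01,-0.045,0,0,0,0.01,0,-0.03,-0.09,-8,0,0,0.01,0,-0.05,-0.135,-16,0,0,0.01,0,-0.065,-0.18,-24,0,0,0.01,0,-0.08,-0.22,-32,0,0,0.01]

```text
time_s: 16.45
ee_pos: [0.5251, 0.0036, 0.2706]
tool_rot: [1.896, 1.899, 0.556]
contact_force: [0.7, 0.5, -0.8]
grip_width: 0.211
grip_force: 20.0
```

apply_moves:
  moves: [0,0,0,0,0,0,0.01,0,0,0,0,0,0,0.01,0,0,0,0,0,0,0.01,0,0,0,0,0,0,0.01,0,0,0,0,0,0,0.01]

```text
time_s: 16.95
ee_pos: [0.5264, 0.0035, 0.2663]
tool_rot: [1.903, 1.906, 0.549]
contact_force: [-0.5, 0.6, -1.0]
grip_width: 0.208
grip_force: 20.0
```

```bash
python3 -c "
from h import *
plan(.56,-.21,.18,0)
prof('p2.png')" 2>/dev/null
```

```text
t 16.95 at [0.5264 0.0035 0.2663] yaw 0.06 F [-0.5  0.6 -1. ] gw 0.0191 gf 20.0 z [ 0.531  0.001 -0.847] j [-0.21  0.04  1.94  0.19  0.62 -0.33]
SHIFT mm [-213.6  -17.6   90.6] TURN [32.1  -0.06  0.07]
7.0 min 85 w 41.0 mid -2.25
8.0 min 63 w 55.0 mid -0.75
9.0 min 54 w 59.5 mid -2.0
10.0 min 53 w 60.5 mid -2.5
11.0 min 51 w 61.5 mid -2.5
12.0 min 47 w 62.0 mid -2.25
13.0 min 51 w 61.5 mid -2.0
14.0 min 54 w 59.5 mid -1.5
15.0 min 52 w 54.5 mid -2.5
16.0 min 50 w 52.5 mid -2.0
17.0 min 49 w 52.0 mid -1.75
18.0 min 51 w 52.0 mid -1.75
19.0 min 47 w 51.5 mid -2.0
20.0 min 51 w 50.0 mid -2.25
21.0 min 60 w 47.5 mid -2.0
22.0 min 56 w 38.5 mid -3.5
23.0 min 52 w 25.5 mid -2.5
24.0 min 50 w 24.5 mid -2.5
25.0 min 49 w 23.5 mid -2.5
26.0 min 51 w 23.0 mid -2.25
27.0 min 47 w 22.5 mid -2.5
28.0 min 51 w 21.0 mid -2.25
29.0 min 74 w 18.0 mid -1.75
view.z 0.04875054503503833
```

This one has an upper step of 54 and a lower step of 26, so it goes in the near-robot right pot (BR, smallest bore).

apply_moves:
  moves: [-0.043,-0.0126,0.0047,6.4,0,0,0.01,-0.086,-0.025,0.0094,12.8,0,0,0.01,-0.13,-0.038,0.014,19.3,0,0,0.01,-0.173,-0.05,0.019,25.7,0,0,0.01,-0.216,-0.063,0.0235,32.1,0,0,0.01]

```text
time_s: 17.5
ee_pos: [0.4855, -0.2148, 0.2138]
tool_rot: [-2.22, -2.221, 0.001]
contact_force: [1.7, 1.5, -1.2]
grip_width: 0.211
grip_force: 20.0
```

apply_moves:
  moves: [-0.04,-0.007,0.01,0,0,0,0.01,-0.07,-0.013,0.02,0,0,0,0.01,-0.0927,-0.0175,0.023,0,0,0,0.01,-0.0927,-0.0175,0.023,0,0,0,0.01,-0.0927,-0.0175,0.023,0,0,0,0.01]

```text
time_s: 18.0
ee_pos: [0.4682, -0.3054, 0.1904]
tool_rot: [2.221, 2.221, 0.004]
contact_force: [0.0, -0.1, -1.1]
grip_width: 0.213
grip_force: 20.0
```

```bash
python3 -c "
from h import *
plan(.468,-.3056,.076,0)"
```

```text
t 18.0 at [ 0.4682 -0.3054  0.1904] yaw 0.01 F [ 0.  -0.1 -1.1] gw 0.0195 gf 20.0 z [ 0.002  0.001 -1.   ] j [-0.72  0.43  1.49  0.    1.22 -0.72]
SHIFT mm [ -0.4  -0.5 114.4] TURN [ 0.14 -0.09  0.01]
```

apply_moves:
  moves: [0,0,0.03,0,0,0,0.01,0,0,0.06,0,0,0,0.01,0,0,0.085,0,0,0,0.01,0,0,0.105,0,0,0,0.01,0,0,0.112,0,0,0,0.01]

```text
time_s: 18.5
ee_pos: [0.4683, -0.3033, 0.0775]
tool_rot: [-2.217, -2.224, -0.004]
contact_force: [0.2, -0.4, -0.0]
grip_width: 0.215
grip_force: 20.0
```

apply_moves:
  moves: [0,0,0.003,0,0,0,0.01,0,0,0.006,0,0,0,0.01,0,0,0.009,0,0,0,0.01,0,0,0.011,0,0,0,0.01,0,0,0.013,0,0,0,0.01]

```text
time_s: 19.0
ee_pos: [0.4691, -0.3055, 0.067]
tool_rot: [2.217, 2.22, 0.005]
contact_force: [0.4, 0.9, 0.1]
grip_width: 0.212
grip_force: 20.0
```

```bash
python3 -c "
from h import *
plan(.468,-.3056,.0585,0)"
```

```text
t 19.0 at [ 0.4691 -0.3055  0.067 ] yaw 0.07 F [0.4 0.9 0.1] gw 0.0195 gf 20.0 z [ 0.005 -0.001 -1.   ] j [-0.72  0.57  1.63  0.    0.93 -0.72]
SHIFT mm [-0.1 -1.2  8.5] TURN [0.27 0.04 0.07]
```

apply_moves:
  moves: [0,0,0.001,0,0,0,0.01,0,0,0.002,0,0,0,0.01,0,0,0.003,0,0,0,0.01,0,0,0.003,0,0,0,0.01,0,0,0.003,0,0,0,0.01]

```text
time_s: 19.5
ee_pos: [0.4686, -0.3053, 0.0633]
tool_rot: [2.218, 2.221, 0.004]
contact_force: [1.4, 0.6, -1.5]
grip_width: 0.21
grip_force: 20.0
```

```bash
python3 -c "
from h import *
plan(.468,-.3056,.0585,0)"
```

```text
t 19.5 at [ 0.4686 -0.3053  0.0633] yaw 0.07 F [ 1.4  0.6 -1.5] gw 0.0193 gf 20.0 z [ 0.003  0.    -1.   ] j [-0.72  0.58  1.63  0.    0.92 -0.72]
SHIFT mm [-0.3 -0.7  4.8] TURN [ 0.19 -0.    0.07]
```

It went straight in. I press it home, release, then test the knob height with the shut fingers.

apply_moves:
  moves: [0,0,0.0015,0,0,0,0.01,0,0,0.003,0,0,0,0.01,0,0,0.0045,0,0,0,0.01,0,0,0.006,0,0,0,0.01,0,0,0.006,0,0,0,0.01]

```text
time_s: 20.0
ee_pos: [0.4687, -0.3061, 0.0605]
tool_rot: [2.216, 2.22, 0.002]
contact_force: [-7.6, 3.5, 24.2]
grip_width: 0.206
grip_force: 20.0
```

apply_moves:
  moves: [0,0,0,0,0,0,0.036,0,0,0,0,0,0,0.036,0,0,-0.01,0,0,0,0.036,0,0,-0.03,0,0,0,0.036,0,0,-0.045,0,0,0,0.036]

```text
time_s: 20.5
ee_pos: [0.4686, -0.3054, 0.1034]
tool_rot: [2.218, 2.221, 0.004]
contact_force: [-0.2, -0.5, 0.4]
grip_width: 0.391
grip_force: 0.0
```

apply_moves:
  moves: [0,0,0,0,0,0,0,0,0,0,0,0,0,0,0,0,0,0,0,0,0,0,0,0.006,0,0,0,0,0,0,0.008,0,0,0,0]

```text
time_s: 21.0
ee_pos: [0.468, -0.3048, 0.093]
tool_rot: [2.22, 2.223, 0.004]
contact_force: [0.8, -0.9, 0.3]
grip_width: 0.02
grip_force: 0.0
```

apply_moves:
  moves: [0,0,0.002,0,0,0,0,0,0,0.004,0,0,0,0,0,0,0.006,0,0,0,0,0,0,0.009,0,0,0,0,0,0,0.009,0,0,0,0]

```text
time_s: 21.5
ee_pos: [0.4684, -0.3051, 0.085]
tool_rot: [2.219, 2.222, 0.004]
contact_force: [1.0, -0.0, 0.2]
grip_width: 0.005
grip_force: 0.0
```

```bash
python3 -c "
from h import *
plan(.684,.019,.165,0)"
```

```text
t 21.5 at [ 0.4684 -0.3051  0.085 ] yaw 0.08 F [ 1.  -0.   0.2] gw 0.0004 gf 0.0 z [ 0.003  0.001 -1.   ] j [-0.72  0.55  1.62  0.    0.97 -0.72]
SHIFT mm [323.9 216.2 -79.2] TURN [ 0.17 -0.03  0.08]
```

Lid 2 is home as well. On to the far lid.

apply_moves:
  moves: [0,0,-0.045,0,0,0,0.045,0.02,0.013,-0.08,0,0,0,0.045,0.06,0.04,-0.08,0,0,0,0.045,0.1,0.067,-0.08,0,0,0,0.045,0.14,0.093,-0.08,0,0,0,0.045]

```text
time_s: 22.0
ee_pos: [0.562, -0.1639, 0.1664]
tool_rot: [2.218, 2.219, 0.005]
contact_force: [0.3, -1.0, 0.2]
grip_width: 0.395
grip_force: 0.0
```

apply_moves:
  moves: [0.037,0.0245,0,0,0,0,0.045,0.074,0.049,0,0,0,0,0.045,0.11,0.074,0,0,0,0,0.045,0.147,0.098,0,0,0,0,0.045,0.184,0.123,0.005,0,0,0,0.045]

```text
time_s: 22.5
ee_pos: [0.685, 0.0207, 0.162]
tool_rot: [2.217, 2.22, 0.006]
contact_force: [1.0, -0.6, -0.9]
grip_width: 0.49
grip_force: 0.0
```

Run:
```python
from h import *
plan(.684,.019,.0255,0)
d=robot.snapshot('scene')
p=d['pixels'][130:290,200:415,::-1]; cv2.imwrite('pics/b3.png',cv2.resize(p,(800,595),interpolation=cv2.INTER_CUBIC))
```

```text
t 22.5 at [0.685  0.0207 0.162 ] yaw 0.08 F [ 1.  -0.6 -0.9] gw 0.045 gf 0.0 z [ 0.005 -0.    -1.   ] j [-0.08  0.69  1.12  0.    1.33 -0.08]
SHIFT mm [ -1.6  -1.8 136.5] TURN [0.3  0.01 0.08]
```

View pics/b3.png

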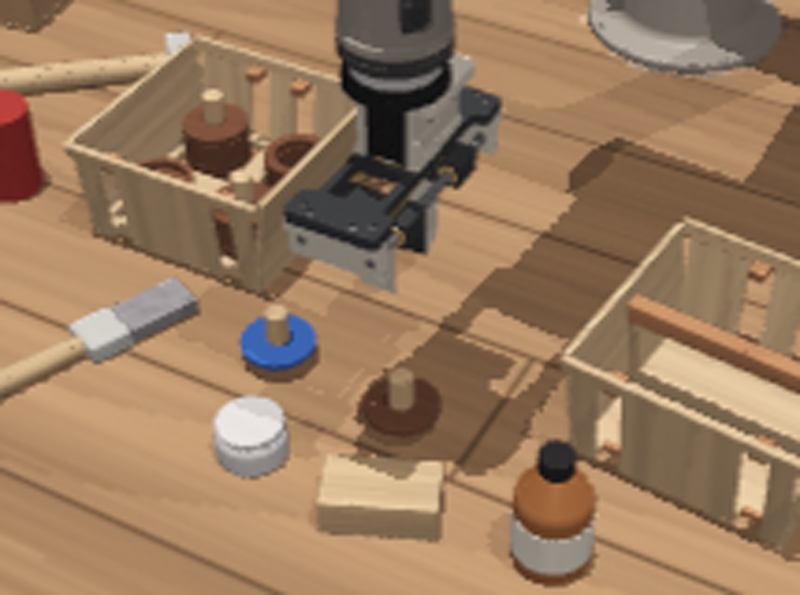

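The crop shows two lids seated in the crate (knobs at (213,100) and (243,180)). The last brown lid's knob is at (402,375), unmoved. I grip it, lift it and measure.

apply_moves:
  moves: [-0.001,-0.0015,0.045,0,0,0,0.045,-0.001,-0.0015,0.09,0,0,0,0.045,-0.001,-0.0015,0.12,0,0,0,0.045,-0.001,-0.0015,0.136,0,0,0,0.045,-0.001,-0.0015,0.136,0,0,0,0.045]
  squeeze: 20

```text
time_s: 23.05
ee_pos: [0.6824, 0.018, 0.024]
tool_rot: [2.219, 2.222, 0.002]
contact_force: [-0.3, 0.4, 0.1]
grip_width: 0.49
grip_force: 0.0
```

apply_moves:
  moves: [0,0,0,0,0,0,0.01,0,0,0,0,0,0,0.01,0,0,0,0,0,0,0.01,0,0,0,0,0,0,0.01,0,0,0,0,0,0,0.01]

```text
time_s: 23.55
ee_pos: [0.6834, 0.0179, 0.026]
tool_rot: [2.217, 2.22, 0.005]
contact_force: [0.3, 0.1, 3.6]
grip_width: 0.209
grip_force: 20.0
```

apply_moves:
  moves: [0,0,-0.04,0,0,0,0.01,0,-0.02,-0.08,0,0,0,0.01,0,-0.05,-0.11,-8,0,0,0.01,0,-0.08,-0.14,-16,0,0,0.01,0,-0.11,-0.17,-24,0,0,0.01]

```text
time_s: 24.05
ee_pos: [0.5711, 0.0178, 0.1963]
tool_rot: [1.983, 1.986, 0.432]
contact_force: [0.6, -0.4, 1.1]
grip_width: 0.21
grip_force: 20.0
```

apply_moves:
  moves: [0,-0.045,-0.045,-8,0,0,0.01,0,-0.06,-0.055,-8,0,0,0.01,0,-0.06,-0.055,-8,0,0,0.01,0,-0.06,-0.055,-8,0,0,0.01,0,-0.06,-0.055,-8,0,0,0.01]

```text
time_s: 24.55
ee_pos: [0.4964, 0.0175, 0.221]
tool_rot: [1.901, 1.903, 0.551]
contact_force: [0.6, -0.1, 0.4]
grip_width: 0.209
grip_force: 20.0
```

```bash
python3 -c "
from h import *
plan(.56,-.21,.18,0)
prof('p3.png')" 2>/dev/null
```

```text
t 24.55 at [0.4964 0.0175 0.221 ] yaw 0.08 F [ 0.6 -0.1  0.4] gw 0.0192 gf 20.0 z [ 0.534  0.    -0.845] j [-0.18  0.04  2.09  0.22  0.47 -0.35]
SHIFT mm [-227.6   31.6   68.5] TURN [ 3.228e+01 -1.000e-02  7.000e-02]
4.0 min 80 w 40.5 mid -1.5
5.0 min 66 w 52.5 mid -2.5
6.0 min 56 w 58.5 mid -1.5
7.0 min 45 w 60.5 mid -2.0
8.0 min 33 w 61.0 mid -2.25
9.0 min 39 w 60.0 mid -2.25
10.0 min 55 w 59.0 mid -2.25
11.0 min 56 w 50.0 mid -4.75
12.0 min 51 w 43.5 mid -3.0
13.0 min 48 w 41.0 mid -2.75
14.0 min 48 w 39.5 mid -2.5
15.0 min 50 w 39.0 mid -2.25
16.0 min 50 w 38.0 mid -2.25
17.0 min 47 w 37.5 mid -2.5
18.0 min 45 w 37.0 mid -2.25
19.0 min 44 w 36.0 mid -2.25
20.0 min 46 w 35.0 mid -2.25
21.0 min 48 w 35.0 mid -2.25
22.0 min 46 w 35.0 mid -2.25
23.0 min 39 w 34.5 mid -2.0
24.0 min 42 w 34.0 mid -2.25
25.0 min 58 w 33.0 mid -2.25
26.0 min 77 w 17.5 mid -1.5
view.z 0.062341350979345345
```

Lid 3 measures upper 42, lower 38, so it goes in the near-left pot (BL, widest lower bore).

apply_moves:
  moves: [-0.046,-0.008,0.002,6.4,0,0,0.01,-0.092,-0.016,0.005,12.9,0,0,0.01,-0.139,-0.024,0.007,19.3,0,0,0.01,-0.185,-0.032,0.009,25.8,0,0,0.01,-0.231,-0.04,0.0116,32.2,0,0,0.01]

```text
time_s: 25.1
ee_pos: [0.4683, -0.2161, 0.1887]
tool_rot: [-2.219, -2.22, 0.005]
contact_force: [1.3, 1.6, -1.0]
grip_width: 0.211
grip_force: 20.0
```

apply_moves:
  moves: [0,0,0,0,0,0,0.01,0,0,0,0,0,0,0.01,0,0,0,0,0,0,0.01,0,0,0,0,0,0,0.01,0,0,0,0,0,0,0.01]

```text
time_s: 25.6
ee_pos: [0.4677, -0.2124, 0.1898]
tool_rot: [2.218, 2.224, 0.001]
contact_force: [0.4, 0.0, 0.1]
grip_width: 0.209
grip_force: 20.0
```

```bash
python3 -c "
from h import *
plan(.469,-.2136,.078,0)"
```

```text
t 25.6 at [ 0.4677 -0.2124  0.1898] yaw 0.15 F [0.4 0.  0.1] gw 0.0191 gf 20.0 z [ 0.001 -0.    -1.   ] j [-0.58  0.35  1.61  0.    1.17 -0.58]
SHIFT mm [ -1.2   1.1 111.8] TURN [0.07 0.02 0.15]
```

apply_moves:
  moves: [-0.0005,0.0005,0.03,0,0,0,0.01,-0.0005,0.0005,0.06,0,0,0,0.01,-0.0005,0.0005,0.085,0,0,0,0.01,-0.0005,0.0005,0.105,0,0,0,0.01,-0.0005,0.0005,0.112,0,0,0,0.01]

```text
time_s: 26.1
ee_pos: [0.4673, -0.2127, 0.076]
tool_rot: [-2.218, -2.222, 0.001]
contact_force: [0.1, 0.4, -0.6]
grip_width: 0.213
grip_force: 20.0
```

apply_moves:
  moves: [0,0,0.003,0,0,0,0.01,0,0,0.006,0,0,0,0.01,0,0,0.008,0,0,0,0.01,0,0,0.01,0,0,0,0.01,0,0,0.012,0,0,0,0.01]

```text
time_s: 26.6
ee_pos: [0.4684, -0.2139, 0.0656]
tool_rot: [2.219, 2.222, 0.0]
contact_force: [-0.3, -0.4, -0.6]
grip_width: 0.213
grip_force: 20.0
```

apply_moves:
  moves: [0,0,0.001,0,0,0,0.01,0,0,0.002,0,0,0,0.01,0,0,0.003,0,0,0,0.01,0,0,0.003,0,0,0,0.01,0,0,0.003,0,0,0,0.01]

```text
time_s: 27.1
ee_pos: [0.4682, -0.2138, 0.0621]
tool_rot: [-2.22, -2.223, -0.0]
contact_force: [0.5, -0.1, 0.3]
grip_width: 0.21
grip_force: 20.0
```

```bash
python3 -c "
from h import *
plan(.469,-.2136,.0585,0)"
```

```text
t 27.1 at [ 0.4682 -0.2138  0.0621] yaw 0.08 F [ 0.5 -0.1  0.3] gw 0.0192 gf 20.0 z [-0.  0. -1.] j [-0.58  0.52  1.76  0.    0.86 -0.58]
SHIFT mm [0.2 0.8 3.6] TURN [-0.   -0.    0.08]
```

apply_moves:
  moves: [0,0,0.0015,0,0,0,0.01,0,0,0.003,0,0,0,0.01,0,0,0.0045,0,0,0,0.01,0,0,0.006,0,0,0,0.01,0,0,0.006,0,0,0,0.01]

```text
time_s: 27.6
ee_pos: [0.4683, -0.214, 0.0584]
tool_rot: [2.219, 2.222, 0.0]
contact_force: [-4.6, 3.4, 21.3]
grip_width: 0.209
grip_force: 20.0
```

apply_moves:
  moves: [0,0,0,0,0,0,0.036,0,0,0,0,0,0,0.036,0,0,-0.01,0,0,0,0.036,0,0,-0.03,0,0,0,0.036,0,0,-0.045,0,0,0,0.036]

```text
time_s: 28.1
ee_pos: [0.4682, -0.2139, 0.1022]
tool_rot: [-2.22, -2.223, 0.0]
contact_force: [-0.1, 0.2, 0.7]
grip_width: 0.388
grip_force: 0.0
```

apply_moves:
  moves: [0,0,0,0,0,0,0,0,0,0,0,0,0,0,0,0,0,0,0,0,0,0,0,0.006,0,0,0,0,0,0,0.008,0,0,0,0]

```text
time_s: 28.6
ee_pos: [0.4675, -0.2134, 0.0919]
tool_rot: [-2.218, -2.221, 0.001]
contact_force: [-0.1, -0.8, 0.7]
grip_width: 0.025
grip_force: 0.0
```

apply_moves:
  moves: [0,0,0.002,0,0,0,0,0,0,0.004,0,0,0,0,0,0,0.006,0,0,0,0,0,0,0.008,0,0,0,0,0,0,0.008,0,0,0,0]

```text
time_s: 29.1
ee_pos: [0.468, -0.2137, 0.0849]
tool_rot: [-2.22, -2.223, 0.0]
contact_force: [0.3, -0.3, -0.7]
grip_width: 0.006
grip_force: 0.0
```

```bash
python3 -c "
from h import *
plan(.567,.2519,.165,0)"
```

```text
t 29.1 at [ 0.468  -0.2137  0.0849] yaw 0.07 F [ 0.3 -0.3 -0.7] gw 0.0006 gf 0.0 z [-0.  0. -1.] j [-0.58  0.48  1.74  0.    0.92 -0.58]
SHIFT mm [465.5  99.6 -80. ] TURN [-0.02 -0.02  0.07]
```

All three lids are home. I retreat to the middle and look at both crates from above.

apply_moves:
  moves: [0,0,-0.045,0,0,0,0.04,0.02,0,-0.085,0,0,0,0.05,0.06,0,-0.11,0,0,0,0.05,0.1,0,-0.12,0,0,0,0.05,0.145,0,-0.12,0,0,0,0.05]

```text
time_s: 29.6
ee_pos: [0.4689, -0.0681, 0.2074]
tool_rot: [2.218, 2.218, 0.004]
contact_force: [1.2, -0.1, 0.3]
grip_width: 0.392
grip_force: 0.0
```

apply_moves:
  moves: [0.045,0,0,0,0,0,0.05,0.09,0,0,0,0,0,0.05,0.135,0,0,0,0,0,0.05,0.18,0,0,0,0,0,0.05,0.21,0,0,0,0,0,0.05]

```text
time_s: 30.1
ee_pos: [0.4673, 0.1439, 0.2055]
tool_rot: [2.218, 2.225, 0.001]
contact_force: [-0.3, -0.3, -0.6]
grip_width: 0.541
grip_force: 0.0
```

Run:
```python
from h import *
plan(.567,.2519,.165,0)
d=snap('top','t4.png')
p=d['pixels'][:,:,::-1]; up=lambda a,b:cv2.resize(p[150:250,a:b],None,fx=5,fy=5,interpolation=cv2.INTER_CUBIC)
cv2.imwrite('pics/m4.png',np.hstack([up(197,277),up(352,432)]))
```

```text
t 30.1 at [0.4673 0.1439 0.2055] yaw 0.17 F [-0.3 -0.3 -0.6] gw 0.0496 gf 0.0 z [ 0.001  0.001 -1.   ] j [0.14 0.3  1.65 0.   1.19 0.14]
SHIFT mm [107.7 100.   40.6] TURN [ 0.03 -0.03  0.17]
```

View pics/m4.png

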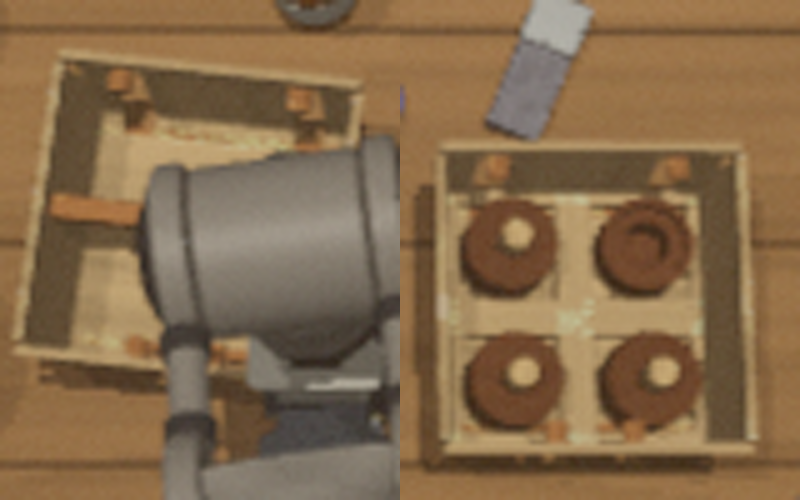

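The picture shows the empty crate unmoved on the left, with rim corners at (60,52) and (362,80) and the bar at y≈210. On the right, all three lids are seated at (518,233), (523,372) and (663,371), with the fourth pot open. Now I grip the crate bar.

apply_moves:
  moves: [0.027,0.025,0,0,0,2,0.05,0.054,0.05,0,0,0,4,0.05,0.081,0.075,0,0,0,5.9,0.05,0.1075,0.1,0,0,0,5.9,0.05,0.1075,0.1,0,0,0,5.9,0.05]

```text
time_s: 30.65
ee_pos: [0.5694, 0.2513, 0.2041]
tool_rot: [-2.329, -2.108, -0.002]
contact_force: [-0.7, -0.2, -0.0]
grip_width: 0.545
grip_force: 0.0
```

Run:
```python
from h import *
plan(.567,.252,.063,-5.7)
d=np.load('last_top.npz')
c=lambda X,Y,z:w(d,352+(X-400)/5-.4,150+Y/5-.4,z)
L=[(438,146),(746,147),(754,453),(434,453)]
P=np.array([c(*q,.104) for q in L]);print(P[:,:2],P.mean(0))
for q in[(518,233),(523,372),(663,371)]:print(c(*q,.084))
```

```text
t 30.65 at [0.5694 0.2513 0.2041] yaw -5.71 F [-0.7 -0.2 -0. ] gw 0.05 gf 0.0 z [ 0.001  0.001 -1.   ] j [0.29 0.54 1.27 0.   1.33 0.39]
SHIFT mm [  0.4  -2.6 141.1] TURN [ 0.03 -0.06 -0.01]
[[ 0.6146 -0.1558]
 [ 0.6142 -0.3598]
 [ 0.4111 -0.3566]
 [ 0.4113 -0.1495]] [ 0.5128   -0.255425  0.104   ]
[ 0.5601 -0.2099  0.084 ]
[ 0.4669 -0.211   0.084 ]
[ 0.4675 -0.3033  0.084 ]
```

apply_moves:
  moves: [0,-0.002,0.035,0,0,0,0.05,0,-0.002,0.07,0,0,0,0.05,0,-0.002,0.105,0,0,0,0.05,0,-0.002,0.13,0,0,0,0.05,0,-0.002,0.141,0,0,0,0.05]

```text
time_s: 31.15
ee_pos: [0.5637, 0.2479, 0.0617]
tool_rot: [-2.33, -2.104, 0.007]
contact_force: [-1.7, -0.4, 0.2]
grip_width: 0.546
grip_force: 0.0
```

apply_moves:
  moves: [0,0,0,0,0,0,0.0,0,0,0,0,0,0,0.0,0,0,0,0,0,0,0.0,0,0,0,0,0,0,0.0,0,0,0,0,0,0,0.0]
  squeeze: 55

```text
time_s: 31.65
ee_pos: [0.5669, 0.2492, 0.0656]
tool_rot: [2.33, 2.104, 0.005]
contact_force: [1.2, -0.7, 4.2]
grip_width: 0.168
grip_force: 55.0
```

apply_moves:
  moves: [0,0,-0.005,0,0,0,0.0,0,0,-0.015,0,0,0,0.0,0,0,-0.03,0,0,0,0.0,0,0,-0.05,0,0,0,0.0,0,0,-0.07,0,0,0,0.0]

```text
time_s: 32.15
ee_pos: [0.5646, 0.2489, 0.1344]
tool_rot: [-2.33, -2.105, 0.004]
contact_force: [0.4, -0.8, -7.6]
grip_width: 0.17
grip_force: 55.0
```

Run:
```python
from h import *
plan(.514,-.256,.27,-93)
```

```text
t 32.15 at [0.5646 0.2489 0.1344] yaw -5.82 F [ 0.4 -0.8 -7.6] gw 0.0156 gf 55.0 z [-0.003 -0.001 -1.   ] j [0.29 0.59 1.38 0.   1.17 0.39]
SHIFT mm [-5.076e+02  4.000e-01 -1.351e+02] TURN [-7.000e-02  1.500e-01  8.718e+01]
```

Lifted (about 7 N). I raise it clear, carry it to the middle and turn it half round.

apply_moves:
  moves: [0,0,-0.03,0,0,0,0.0,0,0,-0.06,0,0,0,0.0,0,0,-0.09,0,0,0,0.0,0,0,-0.12,0,0,0,0.0,0,0,-0.14,0,0,0,0.0]

```text
time_s: 32.65
ee_pos: [0.5653, 0.2491, 0.2766]
tool_rot: [2.331, 2.106, 0.002]
contact_force: [1.3, 0.3, -7.1]
grip_width: 0.168
grip_force: 55.0
```

apply_moves:
  moves: [-0.03,0,0,0,0,0,0.0,-0.07,0,0,0,0,0,0.0,-0.11,0,0,0,0,0,0.0,-0.15,0,0,0,0,0,0.0,-0.185,0,0,0,0,0,0.0]

```text
time_s: 33.15
ee_pos: [0.5455, 0.0633, 0.2741]
tool_rot: [-2.331, -2.105, 0.002]
contact_force: [0.7, -0.6, -7.6]
grip_width: 0.17
grip_force: 55.0
```

apply_moves:
  moves: [0,0,0,0,0,5,0.0,0,0,0,0,0,12,0.0,0,0,0,0,0,19,0.0,0,0,0,0,0,27,0.0,0,0,0,0,0,35,0.0]

```text
time_s: 33.65
ee_pos: [0.5459, 0.065, 0.274]
tool_rot: [-2.86, -1.299, 0.003]
contact_force: [0.4, 0.6, -7.4]
grip_width: 0.168
grip_force: 55.0
```

apply_moves:
  moves: [0,0,0,0,0,7,0.0,0,0,0,0,0,14,0.0,0,0,0,0,0,21,0.0,0,0,0,0,0,28,0.0,0,0,0,0,0,35,0.0]

```text
time_s: 34.15
ee_pos: [0.5459, 0.0651, 0.274]
tool_rot: [-3.118, -0.38, 0.003]
contact_force: [0.3, -0.5, -7.2]
grip_width: 0.169
grip_force: 55.0
```

apply_moves:
  moves: [0,0,0,0,0,7,0.0,0,0,0,0,0,14,0.0,0,0,0,0,0,21,0.0,0,0,0,0,0,28,0.0,0,0,0,0,0,35,0.0]

```text
time_s: 34.65
ee_pos: [0.5459, 0.0652, 0.274]
tool_rot: [3.088, -0.575, -0.003]
contact_force: [0.6, -0.5, -7.8]
grip_width: 0.169
grip_force: 55.0
```

apply_moves:
  moves: [0,0,0,0,0,7,0.0,0,0,0,0,0,14,0.0,0,0,0,0,0,21,0.0,0,0,0,0,0,28,0.0,0,0,0,0,0,35,0.0]

```text
time_s: 35.15
ee_pos: [0.5459, 0.0652, 0.274]
tool_rot: [2.772, -1.477, -0.003]
contact_force: [-0.5, 0.5, -7.7]
grip_width: 0.17
grip_force: 55.0
```

Run:
```python
from h import *
plan(.514,-.253,.20,-180.4)
```

```text
t 35.15 at [0.5459 0.0652 0.274 ] yaw -146.1 F [-0.5  0.5 -7.7] gw 0.0156 gf 55.0 z [-0.002  0.    -1.   ] j [-0.02  0.36  1.37  0.    1.42  2.53]
SHIFT mm [246.4 203.8  74. ] TURN [ 0.11  0.05 34.3 ]
```

apply_moves:
  moves: [0.022,0.018,0,0,0,0,0.0,0.054,0.045,0,0,0,0,0.0,0.087,0.072,0,0,0,0,0.0,0.12,0.099,0,0,0,0,0.0,0.153,0.126,0,0,0,0,0.0]

```text
time_s: 35.65
ee_pos: [0.5274, -0.1334, 0.2741]
tool_rot: [-2.776, 1.47, 0.003]
contact_force: [1.5, -0.0, -7.8]
grip_width: 0.17
grip_force: 55.0
```

apply_moves:
  moves: [0.025,0.02,0,0,0,7,0.0,0.05,0.04,0,0,0,14,0.0,0.07,0.058,0,0,0,21,0.0,0.085,0.071,0,0,0,28,0.0,0.0935,0.078,0,0,0,34.3,0.0]

```text
time_s: 36.15
ee_pos: [0.5153, -0.2549, 0.2738]
tool_rot: [2.211, -2.231, -0.003]
contact_force: [0.2, 0.6, -6.1]
grip_width: 0.171
grip_force: 55.0
```

apply_moves:
  moves: [0,0,0,0,0,0,0.0,0,0,0,0,0,0,0.0,0,0,0.01,0,0,0,0.0,0,0,0.02,0,0,0,0.0,0,0,0.03,0,0,0,0.0]

```text
time_s: 36.65
ee_pos: [0.5163, -0.2526, 0.2429]
tool_rot: [2.221, -2.222, -0.002]
contact_force: [0.4, -0.6, -7.9]
grip_width: 0.17
grip_force: 55.0
```

Run:
```python
from h import *
plan(.514,-.253,.20,-180.4)
d=snap('scene','s5.png',(190,90,330,195),5.7)
```

```text
t 36.65 at [ 0.5163 -0.2526  0.2429] yaw 179.98 F [ 0.4 -0.6 -7.9] gw 0.0156 gf 55.0 z [-0.001  0.001 -1.   ] j [-0.59  0.42  1.35  0.    1.37  2.55]
SHIFT mm [ 0.5  2.3 42.9] TURN [0.06 0.05 0.38]
```

View pics/s5.png

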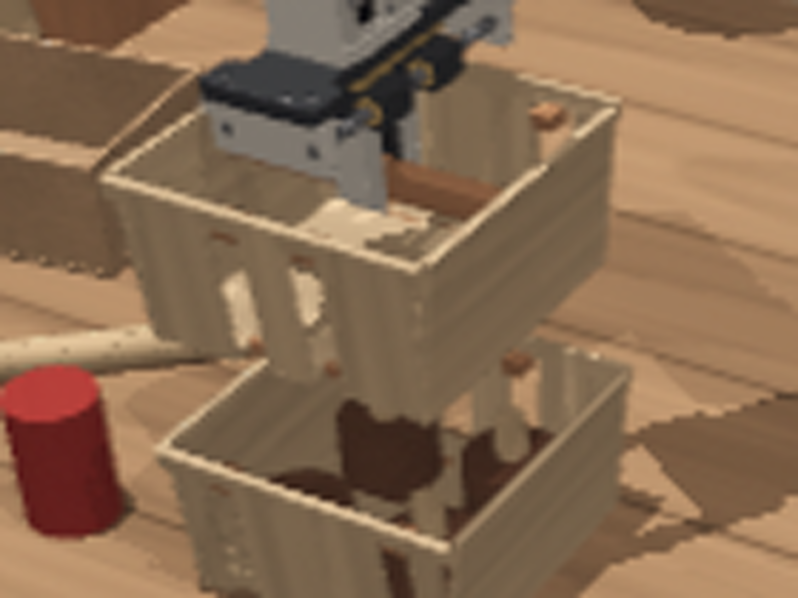

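The crop shows the crate held level with its narrow-spaced slots now facing the far side, as wanted. Its rim corners are (103,180), (415,270) and (618,100); the base crate's are (160,452), (450,550) and (630,370).

Run:
```python
from h import *
d=np.load('last_scene.npz')
for z,L in((.284,[(103,180),(415,270),(618,100)]),(.104,[(160,452),(450,550),(630,370)])):
    P=np.array([w(d,190+u/5.7-.4,90+v/5.7-.4,z) for u,v in L]);print(P[:,:2].tolist(),(P[0]+P[2])/2,np.degrees(np.arctan2(P[1,0]-P[0,0],-(P[1,1]-P[0,1]))), np.linalg.norm(P[0]-P[1]),np.linalg.norm(P[2]-P[1]))
```

```text
[[0.6236, -0.3505], [0.6209, -0.1567], [0.4196, -0.1566]] [ 0.5216  -0.25355  0.284  ] -179.20181322508245 0.19381880713697522 0.20130002483854792
[[0.6184, -0.3515], [0.6165, -0.1549], [0.4188, -0.1548]] [ 0.5186  -0.25315  0.104  ] -179.4462940382466 0.19660918086396675 0.19770002529084313
```

apply_moves:
  moves: [0.0005,0.0023,0.01,0,0,0.3,0.0,0.0005,0.0023,0.025,0,0,0.3,0.0,0.0005,0.0023,0.04,0,0,0.3,0.0,0.0005,0.0023,0.055,0,0,0.3,0.0,0.0005,0.0023,0.07,0,0,0.3,0.0]

```text
time_s: 37.2
ee_pos: [0.514, -0.254, 0.1733]
tool_rot: [-2.213, 2.23, -0.0]
contact_force: [0.1, 0.7, -6.4]
grip_width: 0.171
grip_force: 55.0
```

apply_moves:
  moves: [0,0,0.002,0,0,0,0.0,0,0,0.004,0,0,0,0.0,0,0,0.006,0,0,0,0.0,0,0,0.008,0,0,0,0.0,0,0,0.01,0,0,0,0.0]

```text
time_s: 37.7
ee_pos: [0.5144, -0.2542, 0.1647]
tool_rot: [-2.213, 2.229, -0.002]
contact_force: [-0.0, -0.4, -8.0]
grip_width: 0.168
grip_force: 55.0
```

Run:
```python
from h import *
plan(.514,-.253,.157,-180.4)
```

```text
t 37.7 at [ 0.5144 -0.2542  0.1647] yaw 179.58 F [-0.  -0.4 -8. ] gw 0.0154 gf 55.0 z [ 0.001 -0.001 -1.   ] j [-0.59  0.48  1.48  0.    1.18  2.56]
SHIFT mm [-1.2  0.5  7.7] TURN [-0.06 -0.03 -0.02]
```

apply_moves:
  moves: [0,0,0.0015,0,0,0,0.0,0,0,0.003,0,0,0,0.0,0,0,0.0045,0,0,0,0.0,0,0,0.005,0,0,0,0.0,0,0,0.005,0,0,0,0.0]

```text
time_s: 38.2
ee_pos: [0.5143, -0.254, 0.1597]
tool_rot: [-2.213, 2.229, -0.001]
contact_force: [-0.1, 0.9, -3.4]
grip_width: 0.173
grip_force: 55.0
```

apply_moves:
  moves: [0,0,0.001,0,0,0,0.0,0,0,0.002,0,0,0,0.0,0,0,0.003,0,0,0,0.0,0,0,0.003,0,0,0,0.0,0,0,0.003,0,0,0,0.0]

```text
time_s: 38.7
ee_pos: [0.5144, -0.2538, 0.1595]
tool_rot: [-2.213, 2.229, -0.004]
contact_force: [-6.4, 5.7, 15.4]
grip_width: 0.173
grip_force: 55.0
```

Run:
```python
from h import *
plan(.514,-.253,.157,-180.4)
```

```text
t 38.7 at [ 0.5144 -0.2538  0.1595] yaw 179.59 F [-6.4  5.7 15.4] gw 0.0159 gf 55.0 z [ 0.002 -0.001 -1.   ] j [-0.59  0.49  1.49  0.    1.16  2.56]
SHIFT mm [-0.8  0.4  2.5] TURN [-0.13 -0.08 -0.01]
```

The crate is resting on the lugs (TCP 0.1595, grip offset about 0.065, so crate z ≈ 0.0945). I ease off, release and rise.

apply_moves:
  moves: [0,0,-0.001,0,0,0,0.0,0,0,-0.002,0,0,0,0.0,0,0,-0.002,0,0,0,0.04,0,0,-0.002,0,0,0,0.04,0,0,-0.002,0,0,0,0.04]

```text
time_s: 39.2
ee_pos: [0.5145, -0.2545, 0.1582]
tool_rot: [-2.213, 2.23, -0.002]
contact_force: [0.9, 0.6, 0.0]
grip_width: 0.379
grip_force: 0.0
```

apply_moves:
  moves: [0,0,0,0,0,0,0.04,0,0,-0.02,0,0,0,0.04,0,0,-0.05,0,0,0,0.04,0,0,-0.09,0,0,0,0.04,0,0,-0.13,0,0,0,0.04]

```text
time_s: 39.7
ee_pos: [0.514, -0.254, 0.2893]
tool_rot: [2.213, -2.23, -0.001]
contact_force: [1.0, -1.0, 0.3]
grip_width: 0.434
grip_force: 0.0
```

apply_moves:
  moves: [0.03,0.02,0,0,0,0,0.04,0.06,0.04,0,0,0,0,0.04,-0.04,0.05,0,0,0,0,0.04,-0.1,0.06,0,0,0,0,0.04,-0.15,0.06,0,0,0,0,0.04]

```text
time_s: 40.2
ee_pos: [0.4585, -0.164, 0.2879]
tool_rot: [-2.209, 2.233, 0.0]
contact_force: [0.3, 0.4, -0.2]
grip_width: 0.437
grip_force: 0.0
```

Run:
```python
from h import *
plan(.514,-.253,.157,-180.4)
d=robot.snapshot('scene');t=robot.snapshot('top')
a=cv2.resize(d['pixels'][110:280,190:415],(400,302),interpolation=cv2.INTER_CUBIC)
a=cv2.resize(d['pixels'][110:250,190:330],(500,500),interpolation=cv2.INTER_CUBIC)
b=cv2.resize(t['pixels'][160:260,350:410+20],(300,375),interpolation=cv2.INTER_CUBIC)
k=np.zeros((500,800,3),np.uint8);k[:,:500]=a;k[:375,500:]=b;cv2.imwrite('pics/f.png',k[:,:,::-1])
```

```text
t 40.2 at [ 0.4585 -0.164   0.2879] yaw 179.39 F [ 0.3  0.4 -0.2] gw 0.0401 gf 0.0 z [-0.  0. -1.] j [-0.5   0.23  1.51  0.    1.4   2.65]
SHIFT mm [ 88.5 -56.4 130.9] TURN [ 0.    0.02 -0.21]
```

View pics/f.png

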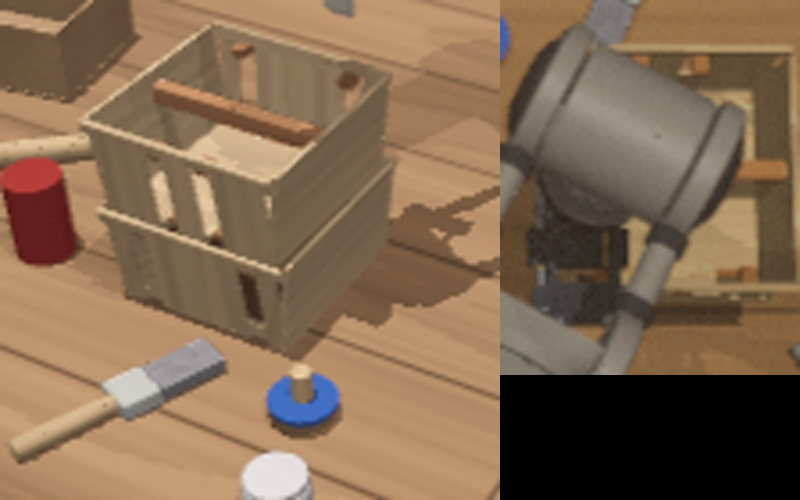

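The final view shows the turned crate standing level on the base crate. The rim gaps are even (125→210, 183→270 and 75→160) and the narrow slots face the far side.

```bash
python3 -c "
from rig import robot
print(robot.job_done())"
```

```text
the job is handed in; nothing more can be done
None
```

The job is handed in: all three lids on the bench (the fourth was absent) are fully home in their matching pots, and the empty crate, turned half round, stands level on the rim lugs.

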